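# Put the tinting bottles back in their row, light to dark

### The job

Put the yellow, red and blue tinting bottles back on the board of the wire rack, between the white and the black bottle, so that all five stand upright in one straight row along the stripe in the order white, yellow, red, blue, black, evenly spaced with a gap of about a centimetre between neighbours. Set each bottle down rather than dropping it or tipping it over, and leave the white and black bottles, the paint tin and the brush pot where they stand.

Things in the scene. Friction and masses are not known exactly. Their poses are not given: they have to be found in the camera images.
- rack: fixed bench rack, open at front and back, at various places and yaws (to about 0.2 rad). Plywood board 430 mm wide (y), from 55 mm before to 70 mm behind the row line (local x -55 to +70 mm), its top 30 mm above the bench, under a wire shelf. Origin: on the bench below the middle of the row; x points to the rack's back (away from the robot), y along the row, z up
- wires (a point): middle of the underside of the front wire of the rack's wire shelf, 231 mm above the bench, axes as the rack's. Four level 8 mm steel wires run along y over the row at rack x = -8, 15, 38, 62 mm, carried by 10 mm end frames at y = +-205 mm. An upright gripper does not fit over the row; one leaning back towards the robot by about 40 degrees does
- row (a point): middle of the row line, on the board's top (30 mm above the bench); a thin black stripe on the board marks the line; axes as the rack's: the row runs along y, x to the back. The white and black bottles stand near y = +128 and -128 mm, or the other way round, so five bottles in an even row stand 64 mm centre to centre (10 mm gaps)
- yellow: closed rigid tinting bottle, yellow plastic with a paper label band, 112 mm tall, about 0.22 kg: round body 54 mm across up to 58 mm, shoulder tapering in to 72 mm, then a round grey cap 30 mm across from 72 to 112 mm high. Origin: centre of its underside, z up. Starts upright on the bench in front of the rack, at the left, in the middle or at the right.
- red: closed rigid tinting bottle, red plastic with a paper label band, 112 mm tall, about 0.22 kg: round body 54 mm across up to 58 mm, shoulder tapering in to 72 mm, then a round grey cap 30 mm across from 72 to 112 mm high. Origin: centre of its underside, z up. Starts upright on the bench in front of the rack, at the left, in the middle or at the right.
- blue: closed rigid tinting bottle, blue plastic with a paper label band, 112 mm tall, about 0.22 kg: round body 54 mm across up to 58 mm, shoulder tapering in to 72 mm, then a round grey cap 30 mm across from 72 to 112 mm high. Origin: centre of its underside, z up. Starts upright on the bench in front of the rack, at the left, in the middle or at the right.
- white: closed rigid tinting bottle, white plastic with a paper label band, 112 mm tall, about 0.22 kg: round body 54 mm across up to 58 mm, shoulder tapering in to 72 mm, then a round grey cap 30 mm across from 72 to 112 mm high. Origin: centre of its underside, z up. Stands already at one end of the row on the rack's board (which end varies), 128 mm from the row's middle; it stays where it is.
- black: closed rigid tinting bottle, black plastic with a paper label band, 112 mm tall, about 0.22 kg: round body 54 mm across up to 58 mm, shoulder tapering in to 72 mm, then a round grey cap 30 mm across from 72 to 112 mm high. Origin: centre of its underside, z up. Stands already at one end of the row on the rack's board (which end varies), 128 mm from the row's middle; it stays where it is.
- tin: closed round metal paint tin, 84 mm across, 110 mm tall, 0.75 kg, paper label, green spot on the lid; a bystander on the bench between the coloured bottles. Origin: centre of its underside, z up
- pot: white ceramic pot, 72 mm across, 90 mm tall, with three brush handles sticking straight up within 25 mm of its axis to at most 185 mm above the bench; 0.6 kg; a bystander on the bench between the coloured bottles. Origin: centre of its underside, z up

How it is judged:
At the end, for the whole second after the job is handed in: Yellow, red and blue stand released, upright (within 4.5 degrees) and still on the rack's board, each within 12 mm of the row line, in the order white, yellow, red, blue, black with neighbours 55 to 75 mm apart centre to centre; white and black are upright and within 12 mm of where they stood (x of yellow in the frame of row between -0.012 and 0.012 m and z of yellow in the frame of row between -0.006 and 0.006 m and angle between each of yellow, red, blue, white, black's own z axis and vertical below 0.08 rad and linear speed of each of yellow, red, blue below 0.02 m/s and x of red in the frame of row between -0.012 and 0.012 m and z of red in the frame of row between -0.006 and 0.006 m and x of blue in the frame of row between -0.012 and 0.012 m and z of blue in the frame of row between -0.006 and 0.006 m and horizontal distance between white and yellow between 0.055 and 0.075 m and horizontal distance between yellow and red between 0.055 and 0.075 m and horizontal distance between red and blue between 0.055 and 0.075 m and horizontal distance between blue and black between 0.055 and 0.075 m and distance of each of white, black from where it was at the start of the episode below 0.012 m); the robot touches nothing.
It fails at once if the white or the black bottle is pushed more than 15 mm or tipped (distance of any of white, black from where it was at the start of the episode above 0.015 m or angle between any of white, black's own z axis and vertical above 0.3 rad).
It fails at once if the paint tin or the brush pot is pushed more than 20 mm or tipped (distance of any of tin, pot from where it was at the start of the episode above 0.02 m or angle between any of tin, pot's own z axis and vertical above 0.3 rad).
It fails at once if a coloured bottle is tipped more than 45 degrees (angle between any of yellow, red, blue's own z axis and vertical above 0.785 rad).
It fails at once if a coloured bottle is dropped or flung: faster than 0.5 m/s with no finger on it ((linear speed of yellow above 0.5 m/s and contact force between the fingers and yellow below 0.05 N) or (linear speed of red above 0.5 m/s and contact force between the fingers and red below 0.05 N) or (linear speed of blue above 0.5 m/s and contact force between the fingers and blue below 0.05 N)).
It also fails if it takes over 67 s, if anything falls off the work surface, if the arm or the gripper's body presses on something with over 40 N, if the wrist force passes 120 N, or if a joint passes its speed limit or range.

### The arm

A 6-joint arm with a two-finger parallel gripper is mounted at the origin on the work surface. World frame = base frame: x ahead of the robot, y to its left, z up, the work surface at z = 0. Lengths are in m, angles in rad, forces in N, time in s.
With the tool pointing down it reaches from about 0.3 to 0.85 m from the base axis. Payload 4.2 kg.
Tool frame: the origin (TCP) lies at the very end of the fingers, on their centre line; the grasp point (between the pads) lies manip.grasp_offset behind it (manip.grasp_offset is the distance from the TCP to the grasp point, in m); z points along the fingers, y is the line along which they close (so a half turn about z gives the same grasp; the last joint's range is limited). The gripper opens to 91 mm and grips with 3 to 60 N. Pads are 32 mm wide; open, the fingers measure 118 mm over their backs; the gripper's body (76 mm by 178 mm) begins 60 mm behind the grasp point.
Start: joints at [-0.02, 0.32, 1.565, -0, 1.257, -0.02], TCP at [0.575, 0, 0.214] pointing down, gripper open.
Joint ranges: [-3.11, 3.11], [-0.84, 2.01], [0.21, 2.61], [-1.34, 4.49], [0.05, 2.63], [-2.56, 2.56]. Speed limits (rad/s): [2.57, 2.57, 3.14, 3.14, 3.14, 3.14].

### API

Orientations are given as a rotation vector (axis times angle).
In Python, from station import manip, cams, order gives the robot as it stands.
- The arm moves only by the tool apply_moves, never from a script. Its argument "commands" is a list of rows, each an object of numbers: "tx", "ty", "tz": the shift along the world's x, y, z scaled (see below); "rx", "ry", "rz": the turn, a rotation vector about the world's x, y, z scaled (see below); "claw": the opening, from 0 (shut) to 1 (fully open). A call has 1 to 8 rows; each row shifts and turns the commanded pose from where the row before left it; what a row does not reach is not made up. The controller multiplies each number of a shift by 0.025 m and each number of a turn by 0.1 rad. A row lasts 1/12 s, in which the tool goes at most 41.7 mm and 7.16 degrees, less where a joint would pass 70% of its speed; a pose out of reach is approached as far as the arm can. A call with a number of a shift or a turn outside -1 to 1 is refused whole. A call with a gripper value outside its range is refused whole. The fingers move at their own pace and stop on an object; "squeeze" is the grip in N (left out, the last holds). Time passes only in rows, so rows that do not move let the fingers close. It gives the time, the measured TCP pose, the force, the opening and the grip force at its end, in the units of the state.
- manip.get_obs(): the state, without advancing time (a new reading comes with each control period).
- cams.camera(name): name is "scene" or "side" or "wrist"; returns a dict with "color" (420x560x3 uint8, red, green, blue), "depth" (420x560 float32, m along the optical axis (not along the pixel's ray), 0 where there is no reading), "fov_y" (degrees; the focal length in pixels is half the picture's height over the tangent of half this angle, whatever the lens; pixels are square), "cx", "cy" (the principal point, pixels), "xyz" and "orientation" of the camera in the world; the wrist camera has in their place "mount" (4x4, takes a point from camera to tool coordinates, whose origin is the TCP and whose axes are the flange's). Camera axes: x right, y down, z forward; pixel columns grow to the right and rows downward; lengths in m; the calibration is good to about 2 mm. The wrist camera is an equidistant fisheye: a pixel r from the principal point sees the ray r / f radians off the axis. A picture is of the moment at which its call begins: read the wrist's pose just before it.
- order.sign_off(): hands the job in; it is judged then, once.
The state is a dict: "time_s": time; "qpos": joint angles; "joint_vel": joint speeds; "effort": joint torques, N m; "tcp_pos": TCP position; "eef_rot": TCP orientation; "contact_force": force on the tool from outside, world axes, zero at the start; "torque": the same for the moment, N m; "width": opening from 0.0 (shut) to 1.0 (fully open); "grip_force": force on a finger pad.
Only numpy, scipy, OpenCV 4.12 (cv2) and the standard library are available. Lean on these libraries where they do the work, as an engineer would, in place of code of your own. Each camera call takes 0.05 s, during which the arm holds its last target. There are 200 camera calls.

## Working session

There is one attempt and no reset: what is moved stays moved. The work goes in short steps, Python scripts to look and compute and a tool call to move; the robot and the scene stay as the last step left them, time stands still between calls to the robot, and variables do not carry over. Pictures are saved under pics/ and viewed, at most 10 in all, crops included, and the job is handed in when it is done.

Besides the shell and the picture viewer there is one more tool, called after "Call:" as name(argument=value, ...) on one line, values as JSON. apply_moves: Moves the arm, as the interface text tells. Its arguments: {"type":"object","properties":{"commands":{"type":"array"},"squeeze":{"type":"number"}},"required":["commands"]}

```bash
ls; mkdir -p pics
python3 - <<'E'
from station import manip, cams, order
import cv2,numpy as np
o=manip.get_obs();print(o, manip.grasp_offset)
for n in("scene","side"):
    c=cams.camera(n);np.savez(f"pics/{n}0.npz",**c);cv2.imwrite(f"pics/{n}0.png",c["color"][:,:,::-1]);print(n,{k:v for k,v in c.items() if k not in("color","depth")})
E
```

```text
pics
{'time_s': 0.0, 'qpos': array([-1.99982127e-02,  3.20255943e-01,  1.56567785e+00, -8.94817696e-06,
        1.25739248e+00, -2.00170190e-02]), 'joint_vel': array([-3.59157951e-04, -4.44282079e-04, -3.90816049e-04,  2.80616340e-06,
        1.18289284e-03, -2.92293254e-05]), 'effort': array([-5.01459035e-04, -4.12465632e+01, -2.31973493e+01,  7.28826877e-02,
        4.58198413e-02, -1.41870069e-04]), 'tcp_pos': array([5.74491066e-01, 9.11581910e-06, 2.13141396e-01]), 'eef_rot': array([-2.22053730e+00, -2.22058521e+00,  1.89554911e-03]), 'contact_force': array([ 0.04666031, -0.26875461, -0.07028256]), 'torque': array([0.00800812, 0.00285443, 0.03711555]), 'grip_force': 0.0, 'width': 0.9947773897843168} 0.0188
scene {'fov_y': 55.91960942889949, 'cx': 282.92223392086686, 'cy': 214.0676618206613, 'xyz': array([1.07351081, 0.37678974, 0.64705128]), 'orientation': array([-1.20514773, -2.1936109 ,  1.09572753])}
side {'fov_y': 47.554449786971986, 'cx': 293.5449721343068, 'cy': 209.40507105895588, 'xyz': array([0.46478876, 0.93496561, 0.8126242 ]), 'orientation': array([-0.19027132,  2.75413865, -1.42206047])}
```

View pics/scene0.png

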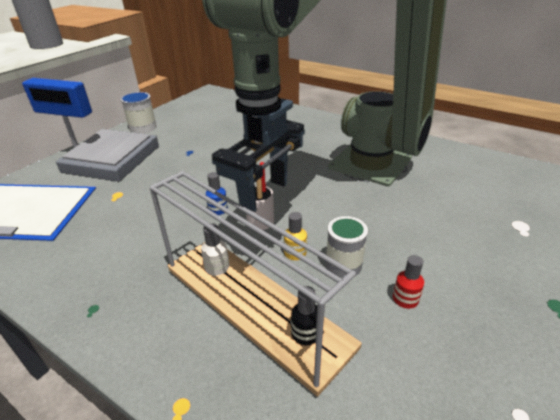

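View pics/side0.png

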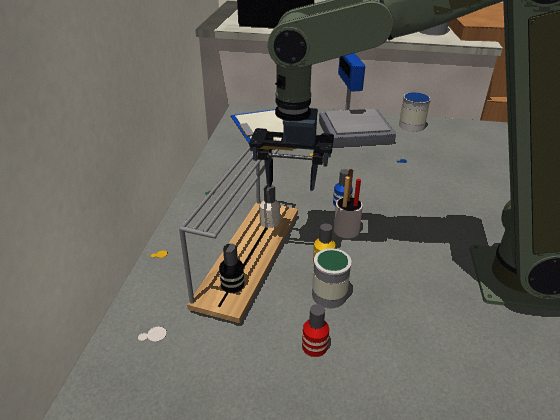

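The scene view shows white (215,258) and black (305,322) on the board, red (409,285), yellow (294,240), blue (215,195), the tin (346,245) and the pot (262,205). In the side view black is at (231,270) on the near (+y) end, white at (270,210), and red at (316,335). So along +y the order is white, yellow, red, blue, black.

```bash
cat > h.py <<'E'
import numpy as np, cv2
from scipy.spatial.transform import Rotation as R
from scipy.optimize import least_squares
def cloud(c):
    d=c["depth"];f=210/np.tan(np.radians(float(c["fov_y"]))/2)
    v,u=np.mgrid[:420,:560]
    P=np.stack([(u-c["cx"])/f*d,(v-c["cy"])/f*d,d],-1)
    W=P@R.from_rotvec(c["orientation"]).as_matrix().T+c["xyz"]
    W[d<=0]=np.nan
    return W
def fitc(p,r,x0):
    s=least_squares(lambda q:np.hypot(p[:,0]-q[0],p[:,1]-q[1])-r,x0,loss="soft_l1",f_scale=.002)
    return s.x,np.sqrt(np.mean(s.fun**2))
E
python3 - <<'E'
from h import *
for n in("scene","side"):
    c=np.load(f"pics/{n}0.npz");W=cloud(c);rgb=c["color"]
    hsv=cv2.cvtColor(rgb,cv2.COLOR_RGB2HSV);H,S,V=[hsv[...,i].astype(int) for i in range(3)]
    z=W[...,2];x=W[...,0];y=W[...,1]
    reg=(x>.3)&(x<.95)&(abs(y)<.5)
    print(n,"bench z",np.nanmedian(z[reg&(abs(z)<.01)]))
    m={"yellow":(abs(H-24)<5)&(S>200)&(V>110),"red":((H<5)|(H>175))&(S>180),"blue":(abs(H-112)<8)&(S>150)}
    for k,a in m.items():
        a=a&reg&(z>.015)&(z<.075)
        nl,L,st,ce=cv2.connectedComponentsWithStats(a.astype(np.uint8))
        if nl<2: print(k,"none");continue
        j=1+np.argmax(st[1:,4]);p=W[L==j];b=p[p[:,2]<.056]
        q,e=fitc(b,.027,b[:,:2].mean(0)-0.0)
        # cap near
        near=(np.hypot(x-q[0],y-q[1])<.035)&(z>.08)&(z<.13)
        cp=W[near];s=cp[(cp[:,2]<.108)]
        qc,ec=fitc(s,.015,q) if len(s)>8 else (q*np.nan,0)
        print(k,len(p),"body",q.round(4),e.round(4),"cap",qc.round(4),ec.round(4),len(s),"ztop",np.percentile(cp[:,2],97).round(4) if len(cp) else None)
    # board
    b=reg&(abs(z-.03)<.004)&(S>60)&(H>8)&(H<25)
    nl,L,st,ce=cv2.connectedComponentsWithStats(b.astype(np.uint8))
    p=W[b];p=p[(p[:,0]>.5)]
    rect=cv2.minAreaRect(p[:,:2].astype(np.float32)*1000);print("board",len(p),np.median(p[:,2]).round(4),rect,cv2.boxPoints(rect).round(0).tolist())
    w=reg&(z>.222)&(z<.25)&(x>.55);p=W[w]
    if len(p): print("wires",len(p),np.percentile(p[:,2],[2,50,98]).round(4),cv2.minAreaRect(p[:,:2].astype(np.float32)*1000))
    # top-view blobs for caps
    t=reg&(z>.115)&(z<.150)
    nl,L,st,ce=cv2.connectedComponentsWithStats(t.astype(np.uint8))
    for j in range(1,nl):
        if st[j,4]>20: print("blob",st[j].tolist(),W[L==j].mean(0).round(3))
    g=reg&(abs(z-.11)<.006)&(abs(H-75)<15)&(S>60);
    if g.any():
      p=W[g];print("tin lid",p.mean(0).round(4),len(p))
E
```

```text
scene bench z -0.0004884685920153453
yellow none
red 343 body [0.4827 0.2819] 0.0007 cap [0.4829 0.2817] 0.0008 172 ztop 0.1126
blue 59 body [ 0.4459 -0.2541] 0.0011 cap [ 0.4503 -0.2571] 0.0012 109 ztop 0.113
board 8766 0.0295 ((620.2694702148438, 41.68701171875), (430.91839599609375, 233.857666015625), 79.69982147216797) [[467.0, -149.0], [697.0, -191.0], [774.0, 233.0], [544.0, 275.0]]
wires 4683 [0.2298 0.2376 0.2405] ((678.8182373046875, 32.88304138183594), (418.29095458984375, 108.05704498291016), 79.78165435791016)
blob [256, 171, 9, 20, 91] [ 0.436 -0.115  0.13 ]
blob [159, 224, 8, 14, 69] [ 0.692 -0.176  0.132]
blob [203, 227, 16, 16, 155] [ 0.652 -0.086  0.13 ]
blob [304, 286, 11, 9, 44] [0.677 0.161 0.141]
blob [297, 291, 18, 19, 217] [0.697 0.162 0.131]
blob [315, 342, 7, 17, 91] [0.766 0.226 0.133]
tin lid [0.4618 0.1301 0.1098] 440
side bench z -9.601157466909704e-05
yellow 144 body [0.485  0.0156] 0.0012 cap [0.4854 0.0153] 0.0016 112 ztop 0.1131
red 392 body [0.4831 0.2841] 0.0009 cap [0.4836 0.284 ] 0.0009 142 ztop 0.1136
blue 91 body [ 0.449  -0.2545] 0.0015 cap [ 0.4492 -0.2537] 0.0025 51 ztop 0.114
board 4266 0.0298 ((624.6109619140625, 44.27606201171875), (434.4159240722656, 223.29066467285156), 79.64141845703125) [[476.0, -149.0], [695.0, -189.0], [773.0, 238.0], [554.0, 278.0]]
wires 1670 [0.2297 0.2378 0.2413] ((677.559326171875, 34.102325439453125), (423.3538818359375, 106.467529296875), 79.73870086669922)
blob [256, 166, 4, 9, 25] [ 0.689 -0.173  0.141]
blob [343, 182, 9, 18, 80] [ 0.441 -0.117  0.132]
blob [264, 185, 11, 15, 139] [ 0.641 -0.081  0.133]
blob [354, 187, 6, 12, 51] [ 0.416 -0.116  0.133]
blob [223, 244, 14, 18, 223] [0.685 0.168 0.134]
blob [184, 261, 6, 14, 62] [0.761 0.23  0.133]
tin lid [0.4621 0.1323 0.1104] 471
```

Run:
```python
from h import *
for n in("scene","side"):
    c=np.load(f"pics/{n}0.npz");W=cloud(c);rgb=c["color"].astype(int)
    x,y,z=[W[...,i] for i in range(3)]
    out={}
    for k,g in(("white",(.645,-.084)),("black",(.69,.164))):
        for it in range(3):
            near=(np.hypot(x-g[0],y-g[1])<.024)&(z>.106)&(z<.138);s=W[near]
            g,e=fitc(s,.015,g)
        nb=(np.hypot(x-g[0],y-g[1])<.033)&(z>.04)&(z<.085);s=W[nb]
        gb,eb=fitc(s,.027,g)
        top=W[(np.hypot(x-g[0],y-g[1])<.012)&(z>.1)&(z<.16)][:,2]
        out[k]=g;print(n,k,"cap",g.round(4),e.round(4),near.sum(),"body",gb.round(4),eb.round(4),nb.sum(),"top",np.percentile(top,95).round(4))
    d=out["black"]-out["white"];print("dist",np.linalg.norm(d),"yaw",np.degrees(np.arctan2(-d[0],d[1])),"mid",(out["black"]+out["white"])/2)
    # stripe: dark pixels on the board
    m=(abs(z-.03)<.006)&(rgb.sum(-1)<110)
    th=np.radians(-10.3);ex=np.array([np.cos(th),np.sin(th)]);ey=np.array([-np.sin(th),np.cos(th)])
    o=np.array([.652,.038]);lx=(W[...,:2]-o)@ex;ly=(W[...,:2]-o)@ey
    for yy in(-.06,-.03,0,.03,.06):
        mm=m&(abs(ly-yy)<.012)&(abs(lx)<.05);print(yy,mm.sum(),np.histogram(lx[mm],bins=np.arange(-.05,.051,.005))[0].tolist())
    b=(abs(z-.03)<.004)&(abs(ly)<.2)&(abs(lx)<.12)&(rgb[...,0]>rgb[...,2]+40)
    print("board lx range",np.percentile(lx[b],[.5,99.5]).round(4))
    w=(z>.225)&(z<.25)&(abs(ly)<.19)&(abs(lx-.027)<.05);h,_=np.histogram(lx[w],bins=np.arange(-.02,.08,.004));print("wires",h.tolist())
    # tin, pot
    for k,g,r,zz in(("tin",(.462,.131),.042,(.02,.105)),("pot",(.43,-.116),.036,(.01,.085))):
        for it in range(3):
            s=W[(np.hypot(x-g[0],y-g[1])<r+.012)&(z>zz[0])&(z<zz[1])];g,e=fitc(s,r,g)
        print(k,g.round(4),e.round(4),len(s))
```

```text
scene white cap [ 0.6418 -0.0924] 0.0009 161 body [ 0.642  -0.0922] 0.0009 398 top 0.1429
scene black cap [0.686 0.159] 0.0007 212 body [0.6863 0.1591] 0.0007 397 top 0.1428
dist 0.25525553153790936 yaw -9.983674715080575 mid [0.66389873 0.03334242]
-0.06 0 [0, 0, 0, 0, 0, 0, 0, 0, 0, 0, 0, 0, 0, 0, 0, 0, 0, 0, 0, 0]
-0.03 0 [0, 0, 0, 0, 0, 0, 0, 0, 0, 0, 0, 0, 0, 0, 0, 0, 0, 0, 0, 0]
0 1 [0, 0, 0, 0, 0, 0, 0, 0, 0, 0, 0, 0, 1, 0, 0, 0, 0, 0, 0, 0]
0.03 0 [0, 0, 0, 0, 0, 0, 0, 0, 0, 0, 0, 0, 0, 0, 0, 0, 0, 0, 0, 0]
0.06 4 [0, 0, 0, 0, 0, 0, 0, 0, 0, 0, 0, 0, 4, 0, 0, 0, 0, 0, 0, 0]
board lx range [-0.0395  0.0841]
wires [30, 100, 38, 0, 0, 63, 382, 427, 0, 0, 0, 130, 561, 210, 0, 0, 4, 246, 663, 26, 0, 0, 3, 292]
tin [0.4615 0.1288] 0.001 932
pot [ 0.4322 -0.1272] 0.0011 420
side white cap [ 0.6418 -0.0897] 0.0018 110 body [ 0.6416 -0.0895] 0.0017 280 top 0.1439
side black cap [0.6863 0.1613] 0.0011 147 body [0.6865 0.1614] 0.0012 351 top 0.1436
dist 0.25490674455399837 yaw -10.076572405311824 mid [0.66404992 0.03581872]
-0.06 12 [0, 0, 0, 0, 0, 0, 0, 0, 0, 0, 0, 2, 8, 2, 0, 0, 0, 0, 0, 0]
-0.03 16 [0, 0, 0, 0, 0, 0, 0, 0, 0, 0, 0, 1, 10, 5, 0, 0, 0, 0, 0, 0]
0 15 [0, 0, 0, 0, 0, 0, 0, 0, 0, 0, 0, 2, 11, 2, 0, 0, 0, 0, 0, 0]
0.03 13 [0, 0, 0, 0, 0, 0, 0, 0, 0, 0, 0, 0, 12, 1, 0, 0, 0, 0, 0, 0]
0.06 10 [0, 0, 0, 0, 0, 0, 0, 0, 0, 0, 0, 1, 9, 0, 0, 0, 0, 0, 0, 0]
board lx range [-0.0416  0.0822]
wires [11, 0, 0, 0, 3, 190, 115, 5, 0, 0, 30, 207, 82, 0, 0, 0, 106, 175, 44, 0, 0, 0, 123, 185]
tin [0.4626 0.1308] 0.0012 968
pot [ 0.432  -0.1245] 0.0018 586
```

Row centre is about (0.664, 0.0346), yaw -10°, with white at -y and black at +y. I'll pick with a 40° lean, starting with red.

Call:
apply_moves(commands=[{"tx": -0.2,"ty": 0.7,"rz": 0.98,"claw": 0.7},{"tx": -0.2,"ty": 0.7,"rz": 0.98,"claw": 0.7},{"tx": -0.2,"ty": 0.7,"rz": 0.98,"claw": 0.7},{"tx": -0.2,"ty": 0.7,"rz": 0.98,"claw": 0.7},{"tx": -0.2,"ty": 0.7,"rz": 0.98,"claw": 0.7},{"tx": -0.2,"ty": 0.7,"rz": 0.98,"claw": 0.7},{"tx": -0.2,"ty": 0.7,"rz": 0.98,"claw": 0.7},{"tx": -0.2,"ty": 0.7,"rz": 0.98,"claw": 0.7}], squeeze=20)

```text
invalid input at $.commands[0]: expected keys tx, ty, tz, rx, ry, rz, claw
```

Call:
apply_moves(commands=[{"tx": -0.2,"ty": 0.7,"rz": 0.98,"claw": 0.7},{"tx": -0.2,"ty": 0.7,"rz": 0.98,"claw": 0.7},{"tx": -0.2,"ty": 0.7,"rz": 0.98,"claw": 0.7},{"tx": -0.2,"ty": 0.7,"rz": 0.98,"claw": 0.7},{"tx": -0.2,"ty": 0.7,"rz": 0.98,"claw": 0.7},{"tx": -0.2,"ty": 0.7,"rz": 0.98,"claw": 0.7},{"tx": -0.2,"ty": 0.7,"rz": 0.98,"claw": 0.7},{"tx": -0.2,"ty": 0.7,"rz": 0.98,"claw": 0.7}])

```text
invalid input at $.commands[0]: expected keys tx, ty, tz, rx, ry, rz, claw
```

Call:
apply_moves(commands=[{"ry": -1,"claw": 0.7},{"ry": -1,"claw": 0.7},{"ry": -1,"claw": 0.7},{"ry": -1,"claw": 0.7},{"ry": -1,"claw": 0.7},{"ry": -1,"claw": 0.7},{"ry": -0.98,"claw": 0.7},{"claw": 0.7}])

```text
invalid input at $.commands[0]: expected keys tx, ty, tz, rx, ry, rz, claw
```

```bash
cat >> h.py <<'E'
def tool(h,t=40):
    h,t=np.radians(h),np.radians(t);y=np.array([-np.sin(h),np.cos(h),0]);z=np.array([np.sin(t)*np.cos(h),np.sin(t)*np.sin(h),-np.cos(t)])
    return np.column_stack([np.cross(y,z),y,z])
def to(obs,grasp,h):
    "units of shift and turn from the measured pose to the grasp-point target"
    T=tool(h);d=(np.array(grasp)+.0188*T[:,2]-obs["tcp_pos"])/.025
    w=(R.from_matrix(T)*R.from_rotvec(obs["eef_rot"]).inv()).as_rotvec()/.1
    return d.round(2),w.round(2)
E
python3 - <<'E'
from h import *
from station import manip
o=manip.get_obs();print(o["time_s"],o["qpos"].round(2),o["tcp_pos"].round(4),to(o,(.4831,.2829,.098),0))
E
```

```text
0.1 [-0.02  0.32  1.57 -0.    1.26 -0.02] [0.5746 0.     0.2132] (array([-3.18, 11.32, -5.18]), array([-5.45, -5.47, 15.01]))
```

All keys are required.

Call:
apply_moves(commands=[{"tx": -0.2,"ty": 0.7,"tz": 0,"rx": 0,"ry": 0,"rz": 0.98,"claw": 0.7},{"tx": -0.2,"ty": 0.7,"tz": 0,"rx": 0,"ry": 0,"rz": 0.98,"claw": 0.7},{"tx": -0.2,"ty": 0.7,"tz": 0,"rx": 0,"ry": 0,"rz": 0.98,"claw": 0.7},{"tx": -0.2,"ty": 0.7,"tz": 0,"rx": 0,"ry": 0,"rz": 0.98,"claw": 0.7},{"tx": -0.2,"ty": 0.7,"tz": 0,"rx": 0,"ry": 0,"rz": 0.98,"claw": 0.7},{"tx": -0.2,"ty": 0.7,"tz": 0,"rx": 0,"ry": 0,"rz": 0.98,"claw": 0.7},{"tx": -0.2,"ty": 0.7,"tz": 0,"rx": 0,"ry": 0,"rz": 0.98,"claw": 0.7},{"tx": -0.2,"ty": 0.7,"tz": 0,"rx": 0,"ry": 0,"rz": 0.98,"claw": 0.7}], squeeze=20)

```text
time_s: 0.77
tcp_pos: [0.5344, 0.1407, 0.2135]
eef_rot: [-1.197, -2.904, 0.001]
contact_force: [-0.4, 0.7, 0.2]
width: 0.7
grip_force: 0.0
```

Call:
apply_moves(commands=[{"tx": -0.2,"ty": 0.7,"tz": 0,"rx": 0,"ry": 0,"rz": 0.98,"claw": 0.7},{"tx": -0.2,"ty": 0.7,"tz": 0,"rx": 0,"ry": 0,"rz": 0.98,"claw": 0.7},{"tx": -0.2,"ty": 0.7,"tz": 0,"rx": 0,"ry": 0,"rz": 0.98,"claw": 0.7},{"tx": -0.2,"ty": 0.7,"tz": 0,"rx": 0,"ry": 0,"rz": 0.98,"claw": 0.7},{"tx": -0.2,"ty": 0.7,"tz": 0,"rx": 0,"ry": 0,"rz": 0.98,"claw": 0.7},{"tx": -0.2,"ty": 0.7,"tz": 0,"rx": 0,"ry": 0,"rz": 0.98,"claw": 0.7},{"tx": -0.2,"ty": 0.7,"tz": 0,"rx": 0,"ry": 0,"rz": 0.98,"claw": 0.7},{"tx": -0.2,"ty": 0.7,"tz": 0,"rx": 0,"ry": 0,"rz": 0.98,"claw": 0.7}])

```text
time_s: 1.43
tcp_pos: [0.4944, 0.2807, 0.2135]
eef_rot: [0.003, -3.141, 0.001]
contact_force: [0.1, 0.6, -0.3]
width: 0.7
grip_force: 0.0
```

Call:
apply_moves(commands=[{"tx": 0,"ty": 0,"tz": 0,"rx": 0,"ry": -1,"rz": 0,"claw": 0.7},{"tx": 0,"ty": 0,"tz": 0,"rx": 0,"ry": -1,"rz": 0,"claw": 0.7},{"tx": 0,"ty": 0,"tz": 0,"rx": 0,"ry": -1,"rz": 0,"claw": 0.7},{"tx": 0,"ty": 0,"tz": 0,"rx": 0,"ry": -1,"rz": 0,"claw": 0.7},{"tx": 0,"ty": 0,"tz": 0,"rx": 0,"ry": -1,"rz": 0,"claw": 0.7},{"tx": 0,"ty": 0,"tz": 0,"rx": 0,"ry": -1,"rz": 0,"claw": 0.7},{"tx": 0,"ty": 0,"tz": 0,"rx": 0,"ry": -0.98,"rz": 0,"claw": 0.7},{"tx": 0,"ty": 0,"tz": 0,"rx": 0,"ry": 0,"rz": 0,"claw": 0.7}])

```text
time_s: 2.1
tcp_pos: [0.4923, 0.2772, 0.2109]
eef_rot: [0.002, 2.476, -0.009]
contact_force: [-0.3, -0.1, -0.7]
width: 0.702
grip_force: 0.0
```

```bash
cat > q.py <<'E'
import sys
from h import *
from station import manip
a=[float(v) for v in sys.argv[1:]]
o=manip.get_obs();print(o["time_s"],o["qpos"].round(2),o["tcp_pos"].round(4),"F",o["contact_force"].round(1),"w",round(o["width"],3),"grip",round(o["grip_force"],1),*to(o,a[:3],a[3]))
E
python3 q.py .4831 .2829 .098 0
```

```text
2.1 [ 0.75  0.11  2.05 -0.81  0.63 -0.23] [0.4923 0.2772 0.2109] F [-0.3 -0.1 -0.7] w 0.702 grip 0.0 [ 0.12  0.23 -5.09] [ 0.06 -0.33  0.04]
```

Call:
apply_moves(commands=[{"tx": 0.12,"ty": 0.23,"tz": 0,"rx": 0.06,"ry": -0.33,"rz": 0.04,"claw": 0.7},{"tx": 0,"ty": 0,"tz": -0.8,"rx": 0,"ry": 0,"rz": 0,"claw": 0.7},{"tx": 0,"ty": 0,"tz": -0.8,"rx": 0,"ry": 0,"rz": 0,"claw": 0.7},{"tx": 0,"ty": 0,"tz": -0.8,"rx": 0,"ry": 0,"rz": 0,"claw": 0.7},{"tx": 0,"ty": 0,"tz": 0,"rx": 0,"ry": 0,"rz": 0,"claw": 0.7}])

```text
time_s: 2.52
tcp_pos: [0.4977, 0.2828, 0.15]
eef_rot: [0.004, 2.447, -0.002]
contact_force: [-0.1, -0.7, -1.0]
width: 0.695
grip_force: 0.0
```

```bash
python3 q.py .4831 .2829 .098 0
python3 - <<'E'
from station import cams
import cv2
c=cams.camera("side");cv2.imwrite("pics/s1.png",cv2.resize(c["color"][150:400,180:460,::-1],None,fx=2,fy=2))
E
```

```text
2.5167 [ 0.76  0.21  2.14 -1.11  0.52  0.11] [0.4977 0.2828 0.15  ] F [-0.1 -0.7 -1. ] w 0.695 grip 0.0 [-0.1   0.   -2.66] [ 0.01 -0.03  0.03]
```

View pics/s1.png

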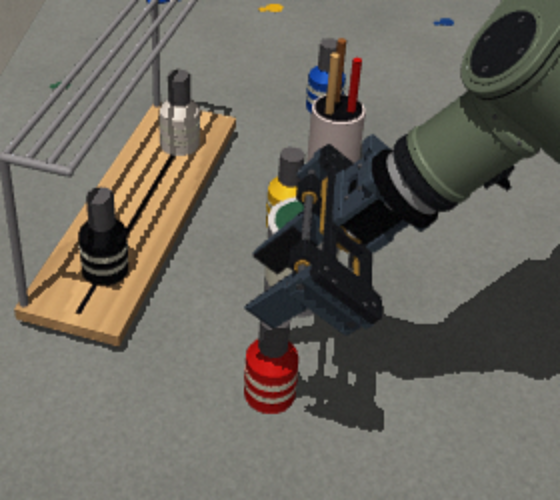

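The picture shows the fingers straddling the red cap (275,330), with the body clear of the tin (290,215) and the pot (335,120). Descending and gripping.

Call:
apply_moves(commands=[{"tx": -0.1,"ty": 0,"tz": -0.7,"rx": 0,"ry": 0,"rz": 0,"claw": 0.7},{"tx": 0,"ty": 0,"tz": -0.7,"rx": 0,"ry": 0,"rz": 0,"claw": 0.7},{"tx": 0,"ty": 0,"tz": -0.7,"rx": 0,"ry": 0,"rz": 0,"claw": 0.7},{"tx": 0,"ty": 0,"tz": -0.56,"rx": 0,"ry": 0,"rz": 0,"claw": 0.7},{"tx": 0,"ty": 0,"tz": 0,"rx": 0,"ry": 0,"rz": 0,"claw": 0.7},{"tx": 0,"ty": 0,"tz": 0,"rx": 0,"ry": 0,"rz": 0,"claw": 0.2},{"tx": 0,"ty": 0,"tz": 0,"rx": 0,"ry": 0,"rz": 0,"claw": 0.2},{"tx": 0,"ty": 0,"tz": 0,"rx": 0,"ry": 0,"rz": 0,"claw": 0.2}])

```text
time_s: 3.23
tcp_pos: [0.497, 0.2884, 0.0982]
eef_rot: [0.008, 2.454, -0.003]
contact_force: [0.1, 0.4, 0.3]
width: 0.515
grip_force: 0.0
```

Call:
apply_moves(commands=[{"tx": 0,"ty": 0,"tz": 0,"rx": 0,"ry": 0,"rz": 0,"claw": 0.2},{"tx": 0,"ty": 0,"tz": 0,"rx": 0,"ry": 0,"rz": 0,"claw": 0.2},{"tx": 0,"ty": 0,"tz": 0,"rx": 0,"ry": 0,"rz": 0,"claw": 0.2}])

```text
time_s: 3.48
tcp_pos: [0.4965, 0.2877, 0.0973]
eef_rot: [0.008, 2.455, -0.004]
contact_force: [-0.0, -1.5, 1.4]
width: 0.324
grip_force: 19.9
```

```bash
python3 q.py .4831 .2829 .098 0
```

```text
3.4833 [ 0.77  0.3   2.2  -1.34  0.47  0.39] [0.4965 0.2877 0.0973] F [-0.  -1.5  1.4] w 0.324 grip 19.9 [-0.05 -0.19 -0.55] [ 0.01 -0.12  0.07]
```

Joint 4 hit its limit, so the grip is 13 mm high. I'll open, raise, turn the heading to +20° and regrasp.

Call:
apply_moves(commands=[{"tx": 0,"ty": 0,"tz": 0,"rx": 0,"ry": 0,"rz": 0,"claw": 0.7},{"tx": 0,"ty": 0,"tz": 0,"rx": 0,"ry": 0,"rz": 0,"claw": 0.7},{"tx": 0,"ty": 0,"tz": 0,"rx": 0,"ry": 0,"rz": 0,"claw": 0.7},{"tx": 0,"ty": 0,"tz": 0.8,"rx": 0,"ry": 0,"rz": 0,"claw": 0.7},{"tx": 0,"ty": 0,"tz": 0.8,"rx": 0,"ry": 0,"rz": 0,"claw": 0.7},{"tx": 0,"ty": 0,"tz": 0.4,"rx": 0,"ry": 0,"rz": 0.8,"claw": 0.7},{"tx": 0,"ty": 0,"tz": 0,"rx": 0,"ry": 0,"rz": 0.9,"claw": 0.7},{"tx": 0,"ty": 0,"tz": 0,"rx": 0,"ry": 0,"rz": 0.9,"claw": 0.7}])

```text
time_s: 4.15
tcp_pos: [0.4964, 0.289, 0.148]
eef_rot: [-0.318, 2.436, 0.113]
contact_force: [-0.1, -0.8, -0.8]
width: 0.699
grip_force: 0.0
```

```bash
cat > loc.py <<'E'
import sys
from h import *
from station import cams
# loc.py colour: body+cap circle centre from both cameras
rng={"yellow":lambda H,S,V:(abs(H-24)<5)&(S>200)&(V>80),"red":lambda H,S,V:((H<5)|(H>175))&(S>180),"blue":lambda H,S,V:(abs(H-112)<8)&(S>150)}
for n in("scene","side"):
    c=cams.camera(n);W=cloud(c);hsv=cv2.cvtColor(c["color"],cv2.COLOR_RGB2HSV).astype(int);x,y,z=[W[...,i] for i in range(3)]
    for k in sys.argv[1:]:
        a=rng[k](*[hsv[...,i] for i in range(3)])&(x>.3)&(x<.95)&(abs(y)<.45)&(z>.012)&(z<.3)
        nl,L,st,_=cv2.connectedComponentsWithStats(a.astype(np.uint8))
        if nl<2: print(n,k,"none");continue
        p=W[L==1+np.argmax(st[1:,4])];b=p[p[:,2]<p[:,2].min()+.045]
        if len(b)<20: print(n,k,"few",len(b));continue
        v=np.array(c["xyz"][:2])-b[:,:2].mean(0);q,e=fitc(b,.027,b[:,:2].mean(0)-.02*v/np.linalg.norm(v))
        print(n,k,len(b),"body",q.round(4),"rms",e.round(4),"z",p[:,2].min().round(3),p[:,2].max().round(3))
E
python3 loc.py red;python3 q.py .4831 .2829 .098 20
```

```text
scene red 337 body [0.4781 0.2819] rms 0.0047 z 0.049 0.075
side red 391 body [0.4834 0.2812] rms 0.0048 z 0.044 0.073
4.25 [ 0.65  0.17  2.2  -1.11  0.28 -0.16] [0.4963 0.2861 0.1469] F [ 0.4 -0.7  0.5] w 0.699 grip 0.0 [-0.08  0.04 -2.53] [ 0.05 -0.12  0.99]
```

```bash
cat > kin.py <<'E'
from h import *
E=lambda s,a:R.from_euler(s,a)
def fk(q,p):
    z0,a1,L2,L3,e3,Lt=p
    A=E("z",q[0]);B=A*E("y",q[1]);C=A*E("y",q[1]+q[2]);D=C*E("z",q[3])*E("y",q[4])
    pos=A.apply([a1,0,z0])+B.apply([0,0,L2])+C.apply([e3,0,L3])+D.apply([0,0,Lt])
    return pos,(D*E("z",q[5]))
data=[([-.02,.32026,1.56568,0,1.25739,-.02],[.57449,0,.21314]),([.75,.11,2.05,-.81,.63,-.23],[.4923,.2772,.2109]),([.76,.21,2.14,-1.11,.52,.11],[.4977,.2828,.15]),([.77,.3,2.2,-1.34,.47,.39],[.4965,.2877,.0973]),([.65,.17,2.2,-1.11,.28,-.16],[.4963,.2861,.1469])]
s=least_squares(lambda p:np.concatenate([fk(q,p)[0]-x for q,x in data]+[.01*(p-[.3,0,.4,.35,0,.3])*.1]),[.3,0,.4,.35,0,.3])
P=s.x
lo=np.array([-3.11,-.84,.21,-1.34,.05,-2.56]);hi=np.array([3.11,2.01,2.61,4.49,2.63,2.56])
R0=None
def ik(tcp,h,t=40,off=None,q0=(0,.3,2,.5,.5,0)):
    T=tool(h,t)
    def f(q):
        x,r=fk(q,P);return np.concatenate([(x-tcp)*5,(R.from_matrix(T).inv()*r*R.from_rotvec(off)).as_rotvec()])
    best=None
    for q4 in(-1,1,2):
      for q6 in(-1.5,0,1.5):
        r=least_squares(f,np.clip([np.arctan2(tcp[1],tcp[0]),.3,2,q4,.5,q6],lo,hi),bounds=(lo,hi))
        if best is None or r.cost<best.cost:best=r
    return best
E
python3 - <<'E'
from kin import *
print(P.round(4),"res",[((fk(q,P)[0]-x)*1e3).round(1).tolist() for q,x in data])
rot=[[-2.2205,-2.2206,.0019],[.002,2.476,-.009],[.004,2.447,-.002],[.008,2.455,-.003]]
for (q,x),r in zip(data,rot): print((fk(q,P)[1].inv()*R.from_rotvec(r)).as_rotvec().round(3))
E
```

```text
[0.1375 0.0282 0.5543 0.397  0.0169 0.3106] res [[-0.2, -11.5, 0.7], [-0.8, -0.5, -1.5], [1.9, 1.3, 0.4], [-2.0, 1.1, 0.4], [2.0, -3.9, -0.0]]
[0.    0.    1.571]
[-1.000e-03 -1.000e-03  1.568e+00]
[-0.003  0.     1.575]
[ 0.005 -0.002  1.574]
```

```bash
sed -i 's/z0,a1,L2,L3,e3,Lt=p/z0,a1,L2,L3,e3,Lt,d=p/; s/\[a1,0,z0\]/[a1,d,z0]/; s/\[.3,0,.4,.35,0,.3\]/[.3,0,.4,.35,0,.3,.01]/g' kin.py
sed -i 's/\*r\*R.from_rotvec(off))/*r*E("z",np.pi\/2))/' kin.py
python3 - <<'E'
from kin import *
print(P.round(4),"res",[((fk(q,P)[0]-x)*1e3).round(1).tolist() for q,x in data])
def show(n,g,hs,ts=(40,)):
  for t in ts:
    for h in hs:
      T=tool(h,t);b=ik(np.array(g)+.0188*T[:,2],h,t);print(n,t,h,"cost %.1e"%b.cost,b.x.round(2))
show("red",(.483,.282,.098),(0,10,45,55,65))
show("yel",(.485,.0145,.098),(-40,-25,-10,10,20,30,40),(40,))
show("blue",(.449,-.255,.098),(-60,-10,0,10,20))
show("stage",(.58,.049,.17),(-10,0,10))
show("place",(.653,-.028,.128),(-10,))
show("placeR",(.664,.034,.128),(-10,))
show("placeB",(.675,.098,.128),(-10,0))
E
```

```text
[0.1464 0.0019 0.5882 0.417  0.0273 0.3369 0.011 ] res [[0.0, -0.5, -0.6], [-0.7, -0.7, 0.6], [2.3, 0.6, 0.7], [-2.2, -0.0, -1.0], [0.2, 0.4, 0.3]]
red 40 0 cost 6.8e-04 [ 0.76  0.32  2.2  -1.34  0.47  0.39]
red 40 10 cost 8.6e-06 [0.69 0.3  2.28 4.49 0.33 0.64]
red 40 45 cost 4.5e-25 [0.36 0.29 2.3  1.9  0.29 2.46]
red 40 55 cost 4.2e-06 [0.27 0.31 2.26 1.59 0.42 2.56]
red 40 65 cost 5.8e-05 [0.21 0.34 2.22 1.39 0.55 2.56]
yel 40 -40 cost 4.0e-30 [ 0.39  0.28  2.31 -1.32  0.63  0.66]
yel 40 -25 cost 3.1e-04 [0.28 0.24 2.42 4.49 0.44 0.83]
yel 40 -10 cost 7.6e-31 [0.14 0.2  2.46 3.96 0.27 1.01]
yel 40 10 cost 9.6e-31 [-0.11  0.19  2.47  2.38  0.27  2.09]
yel 40 20 cost 3.6e-29 [-0.22  0.21  2.44  1.88  0.37  2.35]
yel 40 30 cost 3.8e-24 [-0.31  0.24  2.39  1.57  0.5   2.44]
yel 40 40 cost 8.8e-25 [-0.37  0.27  2.33  1.35  0.62  2.46]
blue 40 -60 cost 1.3e-03 [-0.26  0.27  2.28 -1.34  0.48  0.42]
blue 40 -10 cost 7.0e-30 [-0.76  0.25  2.37  1.8   0.37  2.43]
blue 40 0 cost 4.1e-22 [-0.84  0.27  2.32  1.51  0.5   2.5 ]
blue 40 10 cost 5.5e-23 [-0.89  0.31  2.26  1.3   0.62  2.52]
blue 40 20 cost 1.3e-23 [-0.93  0.34  2.19  1.14  0.74  2.5 ]
stage 40 -10 cost 5.0e-30 [ 0.19  0.18  2.16 -1.06  0.27 -0.24]
stage 40 0 cost 5.4e-25 [ 0.1   0.17  2.18 -0.59  0.12 -0.9 ]
stage 40 10 cost 1.8e-23 [ 0.01  0.17  2.18  0.82  0.15 -2.52]
place 40 -10 cost 1.2e-25 [-0.01  0.34  2.08 -1.26  0.11 -0.18]
placeR 40 -10 cost 5.7e-25 [ 0.13  0.36  2.05 -1.25  0.2  -0.1 ]
placeB 40 -10 cost 9.2e-32 [ 0.25  0.39  1.99 -1.18  0.29 -0.07]
placeB 40 0 cost 1.7e-24 [ 0.18  0.37  2.02 -1.08  0.13 -0.36]
```

```bash
cat > scan.py <<'E'
from kin import *
W=np.array([.5882,.417])
def sols(g,h,t,flip):
    "all exact IK solutions with margins"
    T=tool(h,t);tcp=np.array(g)+.0188*T[:,2];Rt=R.from_matrix(T)*E("z",np.pi*flip)*E("z",-np.pi/2);out=[]
    for q4 in(-1,0,1.5,3,4.2):
        for q6 in(-2,0,2):
            f=lambda q:np.concatenate([(fk(q,P)[0]-tcp)*5,(Rt.inv()*fk(q,P)[1]).as_rotvec()])
            r=least_squares(f,[np.arctan2(tcp[1],tcp[0]),.3,2.2,q4,.4,q6],bounds=(lo,hi),max_nfev=60)
            if r.cost<1e-10 and not any(np.abs(r.x-o).max()<.05 for o in out):out.append(r.x)
    return out
E
cat > s2.py <<'E'
from scan import *
from concurrent.futures import ProcessPoolExecutor as PE
J=[]
for t in(32,36,45,50,55):
  for fl in(0,1):
    for n,g,hs in(("placeY",(.653,-.028,.128),(-10,)),("placeB",(.675,.098,.128),(-10,)),("red",(.483,.282,.098),(0,15,30)),("yel",(.485,.0145,.098),(-20,0,15)),("blue",(.449,-.255,.098),(-10,10))):
      for h in hs:J.append((n,g,h,t,fl))
def run(j):
    n,g,h,t,fl=j;return (t,fl,n,h,[s[3:].round(2).tolist()+[round(float(np.minimum(s-lo,hi-s)[3:].min()),2)] for s in sols(g,h,t,fl)])
if __name__=="__main__":
    with PE() as e:
        for r in e.map(run,J):
            if r[4]:print(*r)
E
python3 s2.py
```

```text
32 0 placeY -10 [[-0.3, 0.28, -1.16, 0.23]]
32 0 placeB -10 [[-0.56, 0.39, -0.7, 0.34]]
32 0 red 0 [[-0.99, 0.42, -0.0, 0.35]]
32 0 red 15 [[-0.94, 0.23, -0.35, 0.18]]
32 0 red 30 [[0.11, 0.1, -1.7, 0.05]]
32 0 yel -20 [[-1.15, 0.3, 0.03, 0.19]]
32 1 placeY -10 [[-0.3, 0.28, 1.99, 0.23]]
32 1 placeB -10 [[-0.56, 0.39, 2.44, 0.12]]
32 1 red 30 [[0.11, 0.1, 1.44, 0.05]]
32 1 yel 15 [[1.17, 0.22, 0.07, 0.17]]
32 1 blue -10 [[1.1, 0.31, 0.03, 0.26]]
32 1 blue 10 [[0.98, 0.56, -0.24, 0.51]]
36 0 placeY -10 [[-0.55, 0.18, -0.9, 0.13]]
36 0 placeB -10 [[-0.82, 0.33, -0.44, 0.28]]
36 0 red 0 [[-1.25, 0.43, 0.28, 0.09]]
36 0 yel 0 [[3.23, 0.08, 1.49, 0.03]]
36 1 placeY -10 [[-0.55, 0.18, 2.24, 0.13]]
36 1 yel 0 [[3.23, 0.08, -1.65, 0.03]]
36 1 yel 15 [[1.71, 0.24, -0.48, 0.19]]
36 1 blue -10 [[1.48, 0.32, -0.37, 0.27]]
36 1 blue 10 [[1.15, 0.58, -0.44, 0.53]]
45 0 placeY -10 [[3.93, 0.17, 0.91, 0.12]]
45 0 red 15 [[3.97, 0.39, 1.07, 0.34]]
45 0 red 30 [[3.09, 0.33, 1.6, 0.28]]
45 0 yel -20 [[4.19, 0.5, 1.06, 0.3]]
45 0 yel 0 [[3.17, 0.4, 1.56, 0.35]]
45 0 yel 15 [[2.35, 0.46, 1.96, 0.41]]
45 
[... 1154 characters left out ...]
, 0.58]]
50 1 blue 10 [[1.59, 0.78, -1.0, 0.73]]
55 0 placeY -10 [[3.48, 0.48, 1.38, 0.43]]
55 0 placeB -10 [[4.01, 0.52, 1.06, 0.47]]
55 0 red 0 [[4.26, 0.77, 1.19, 0.23]]
55 0 red 15 [[3.71, 0.72, 1.39, 0.67]]
55 0 red 30 [[3.11, 0.71, 1.58, 0.66]]
55 0 yel -20 [[3.96, 0.83, 1.41, 0.53]]
55 0 blue -10 [[2.32, 0.8, 1.77, 0.75]]
55 0 blue 10 [[1.68, 0.88, 1.99, 0.57]]
55 1 placeY -10 [[3.48, 0.48, -1.76, 0.43]]
55 1 placeB -10 [[4.01, 0.52, -2.08, 0.47]]
55 1 red 0 [[4.26, 0.77, -1.95, 0.23]]
55 1 red 15 [[3.71, 0.72, -1.75, 0.67]]
55 1 red 30 [[3.11, 0.71, -1.56, 0.66]]
55 1 yel -20 [[3.96, 0.83, -1.73, 0.53]]
55 1 blue -10 [[2.32, 0.8, -1.37, 0.75]]
55 1 blue 10 [[1.68, 0.88, -1.15, 0.83]]
```

Joint analysis: at 40° lean joint 4 runs into its limit, while 50° lean with joint 4 near π reaches every pick and place. I'll get there via vertical and a half turn, starting with blue.

```bash
cat >> h.py <<'E'
def tool2(h,t,flip=1): return tool(h,t)@np.diag([-1,-1,1]) if flip else tool(h,t)
def to(obs,grasp,h,t=50,flip=1):
    T=tool2(h,t,flip);d=(np.array(grasp)+.0188*T[:,2]-obs["tcp_pos"])/.025
    w=(R.from_matrix(T)*R.from_rotvec(obs["eef_rot"]).inv()).as_rotvec()/.1
    return d.round(2),w.round(2)
E
sed -i 's/to(o,a\[:3\],a\[3\])/to(o,a[:3],*a[3:])/' q.py
python3 q.py .4831 .2829 .23 0 0 0
```

```text
4.25 [ 0.65  0.17  2.2  -1.11  0.28 -0.16] [0.4963 0.2861 0.1469] F [ 0.4 -0.7  0.5] w 0.699 grip 0.0 [-0.53 -0.13  2.57] [-0.85  6.82 -2.41]
```

Call:
apply_moves(commands=[{"tx": 0,"ty": 0,"tz": 0.9,"rx": 0,"ry": 0,"rz": 0,"claw": 0.7},{"tx": 0,"ty": 0,"tz": 0.9,"rx": 0,"ry": 0,"rz": 0,"claw": 0.7},{"tx": 0,"ty": 0,"tz": 0.9,"rx": 0,"ry": 0,"rz": 0,"claw": 0.7},{"tx": 0,"ty": 0,"tz": 0.9,"rx": -0.1,"ry": 0.7,"rz": -0.3,"claw": 0.7},{"tx": 0,"ty": 0,"tz": 0,"rx": -0.12,"ry": 0.95,"rz": -0.3,"claw": 0.7},{"tx": 0,"ty": 0,"tz": 0,"rx": -0.12,"ry": 0.95,"rz": -0.3,"claw": 0.7},{"tx": 0,"ty": 0,"tz": 0,"rx": -0.12,"ry": 0.95,"rz": -0.3,"claw": 0.7},{"tx": 0,"ty": 0,"tz": 0,"rx": -0.12,"ry": 0.95,"rz": -0.3,"claw": 0.7}])

```text
time_s: 4.92
tcp_pos: [0.4969, 0.2879, 0.2323]
eef_rot: [-0.138, 2.898, 0.042]
contact_force: [0.3, -0.4, 0.2]
width: 0.697
grip_force: 0.0
```

```bash
python3 q.py .45 -.255 .25 0 0 0;  python3 q.py .45 -.255 .25 0 0 1
```

```text
4.9167 [ 0.56  0.2   1.71 -0.11  1.01 -1.06] [0.4969 0.2879 0.2323] F [ 0.3 -0.4  0.2] w 0.697 grip 0.0 [ -1.87 -21.72  -0.04] [-0.29  2.4  -0.95]
4.9167 [ 0.56  0.2   1.71 -0.11  1.01 -1.06] [0.4969 0.2879 0.2323] F [ 0.3 -0.4  0.2] w 0.697 grip 0.0 [ -1.87 -21.72  -0.04] [-3.65 -0.43 30.25]
```

Call:
apply_moves(commands=[{"tx": -0.07,"ty": -0.8,"tz": 0.1,"rx": -0.1,"ry": 0.8,"rz": -0.3,"claw": 0.7},{"tx": -0.07,"ty": -0.8,"tz": 0,"rx": -0.1,"ry": 0.8,"rz": -0.3,"claw": 0.7},{"tx": -0.07,"ty": -0.8,"tz": 0,"rx": -0.1,"ry": 0.8,"rz": -0.3,"claw": 0.7},{"tx": -0.07,"ty": -0.8,"tz": 0,"rx": 0,"ry": 0,"rz": -1,"claw": 0.7},{"tx": -0.07,"ty": -0.8,"tz": 0,"rx": 0,"ry": 0,"rz": -1,"claw": 0.7},{"tx": -0.07,"ty": -0.8,"tz": 0,"rx": 0,"ry": 0,"rz": -1,"claw": 0.7},{"tx": -0.07,"ty": -0.8,"tz": 0,"rx": 0,"ry": 0,"rz": -1,"claw": 0.7},{"tx": -0.07,"ty": -0.8,"tz": 0,"rx": 0,"ry": 0,"rz": -1,"claw": 0.7}])

```text
time_s: 5.58
tcp_pos: [0.4831, 0.1265, 0.2336]
eef_rot: [0.775, 3.042, -0.006]
contact_force: [0.0, 0.4, 0.6]
width: 0.699
grip_force: 0.0
```

Call:
apply_moves(commands=[{"tx": -0.07,"ty": -0.8,"tz": 0,"rx": 0,"ry": 0,"rz": -1,"claw": 0.7},{"tx": -0.07,"ty": -0.8,"tz": 0,"rx": 0,"ry": 0,"rz": -1,"claw": 0.7},{"tx": -0.07,"ty": -0.8,"tz": 0,"rx": 0,"ry": 0,"rz": -1,"claw": 0.7},{"tx": -0.07,"ty": -0.8,"tz": 0,"rx": 0,"ry": 0,"rz": -1,"claw": 0.7},{"tx": -0.07,"ty": -0.8,"tz": 0,"rx": 0,"ry": 0,"rz": -1,"claw": 0.7},{"tx": -0.07,"ty": -0.8,"tz": 0,"rx": 0,"ry": 0,"rz": -1,"claw": 0.7},{"tx": -0.07,"ty": -0.8,"tz": 0,"rx": 0,"ry": 0,"rz": -1,"claw": 0.7},{"tx": -0.07,"ty": -0.8,"tz": 0,"rx": 0,"ry": 0,"rz": -1,"claw": 0.7}])

```text
time_s: 6.25
tcp_pos: [0.4693, -0.0334, 0.2338]
eef_rot: [1.899, 2.5, -0.009]
contact_force: [1.2, -0.7, -0.2]
width: 0.702
grip_force: 0.0
```

Call:
apply_moves(commands=[{"tx": -0.07,"ty": -0.8,"tz": 0,"rx": 0,"ry": 0,"rz": -1,"claw": 0.7},{"tx": -0.07,"ty": -0.8,"tz": 0,"rx": 0,"ry": 0,"rz": -1,"claw": 0.7},{"tx": -0.07,"ty": -0.8,"tz": 0,"rx": 0,"ry": 0,"rz": -1,"claw": 0.7},{"tx": -0.07,"ty": -0.8,"tz": 0,"rx": 0,"ry": 0,"rz": -1,"claw": 0.7},{"tx": -0.07,"ty": -0.8,"tz": 0,"rx": 0,"ry": 0,"rz": -1,"claw": 0.7},{"tx": -0.07,"ty": -0.8,"tz": 0,"rx": 0,"ry": 0,"rz": -1,"claw": 0.7},{"tx": -0.07,"ty": -0.8,"tz": 0,"rx": 0,"ry": 0,"rz": -1,"claw": 0.7},{"tx": -0.07,"ty": -0.8,"tz": 0,"rx": 0,"ry": 0,"rz": -1,"claw": 0.7}])

```text
time_s: 6.92
tcp_pos: [0.4555, -0.1934, 0.2337]
eef_rot: [-2.724, -1.564, 0.011]
contact_force: [0.6, -0.3, -0.4]
width: 0.7
grip_force: 0.0
```

Call:
apply_moves(commands=[{"tx": 0,"ty": -0.8,"tz": 0,"rx": 0,"ry": 0,"rz": -1,"claw": 0.7},{"tx": 0,"ty": -0.8,"tz": 0,"rx": 0,"ry": 0,"rz": -1,"claw": 0.7},{"tx": 0,"ty": -0.8,"tz": 0,"rx": 0,"ry": 0,"rz": -1,"claw": 0.7},{"tx": 0,"ty": 0,"tz": 0,"rx": 0,"ry": 0,"rz": -1,"claw": 0.7},{"tx": 0,"ty": 0,"tz": 0,"rx": 0,"ry": 0,"rz": -1,"claw": 0.7},{"tx": 0,"ty": 0,"tz": 0,"rx": 0,"ry": 0,"rz": -1,"claw": 0.7}])

```text
time_s: 7.42
tcp_pos: [0.4557, -0.2529, 0.2334]
eef_rot: [-3.064, -0.687, 0.012]
contact_force: [-0.2, 0.4, -0.7]
width: 0.702
grip_force: 0.0
```

```bash
python3 q.py .449 -.255 .20 10
```

```text
7.4167 [-0.53  0.23  1.65 -0.    1.28  0.6 ] [ 0.4557 -0.2529  0.2334] F [-0.2  0.4 -0.7] w 0.702 grip 0.0 [ 0.3   0.01 -1.82] [ 2.64 -8.42 -2.51]
```

Call:
apply_moves(commands=[{"tx": 0,"ty": 0,"tz": 0,"rx": 0.22,"ry": -0.7,"rz": -0.21,"claw": 0.7},{"tx": 0,"ty": 0,"tz": 0,"rx": 0.22,"ry": -0.7,"rz": -0.21,"claw": 0.7},{"tx": 0,"ty": 0,"tz": 0,"rx": 0.22,"ry": -0.7,"rz": -0.21,"claw": 0.7},{"tx": 0,"ty": 0,"tz": 0,"rx": 0.22,"ry": -0.7,"rz": -0.21,"claw": 0.7},{"tx": 0,"ty": 0,"tz": 0,"rx": 0.22,"ry": -0.7,"rz": -0.21,"claw": 0.7},{"tx": 0,"ty": 0,"tz": 0,"rx": 0.22,"ry": -0.7,"rz": -0.21,"claw": 0.7},{"tx": 0,"ty": 0,"tz": 0,"rx": 0.22,"ry": -0.7,"rz": -0.21,"claw": 0.7},{"tx": 0,"ty": 0,"tz": 0,"rx": 0.22,"ry": -0.7,"rz": -0.21,"claw": 0.7}])

```text
time_s: 8.08
tcp_pos: [0.456, -0.2524, 0.2342]
eef_rot: [-2.935, -0.405, -0.887]
contact_force: [-0.4, 0.2, -0.1]
width: 0.702
grip_force: 0.0
```

Call:
apply_moves(commands=[{"tx": 0,"ty": 0,"tz": 0,"rx": 0.22,"ry": -0.7,"rz": -0.21,"claw": 0.7},{"tx": 0,"ty": 0,"tz": 0,"rx": 0.22,"ry": -0.7,"rz": -0.21,"claw": 0.7},{"tx": 0,"ty": 0,"tz": 0,"rx": 0.22,"ry": -0.7,"rz": -0.21,"claw": 0.7},{"tx": 0,"ty": 0,"tz": 0,"rx": 0.22,"ry": -0.7,"rz": -0.21,"claw": 0.7},{"tx": 0,"ty": 0,"tz": 0,"rx": 0,"ry": 0,"rz": 0,"claw": 0.7}])

```text
time_s: 8.5
tcp_pos: [0.4541, -0.2513, 0.2313]
eef_rot: [-2.771, -0.242, -1.29]
contact_force: [-0.9, 0.5, -0.6]
width: 0.701
grip_force: 0.0
```

```bash
sed -i 's/p=W\[L==1+np.argmax(st\[1:,4\])\];b=p\[p\[:,2\]<p\[:,2\].min()+.045\]/p=W[np.isin(L,1+np.flatnonzero(st[1:,4]>15))];m0=np.median(p,0);p=p[np.linalg.norm(p-m0,axis=1)<.06];b=p[p[:,2]<p[:,2].min()+.04]/' loc.py; python3 loc.py blue red yellow;python3 q.py .449 -.255 .10 10
```

```text
scene blue 89 body [ 0.4482 -0.2607] rms 0.0045 z 0.048 0.07
scene red 342 body [0.4789 0.2816] rms 0.0047 z 0.03 0.074
scene yellow none
side blue 93 body [ 0.4461 -0.2555] rms 0.0046 z 0.045 0.071
side red 155 body [0.4833 0.2852] rms 0.001 z 0.012 0.074
side yellow 151 body [0.4876 0.0076] rms 0.0042 z 0.046 0.072
8.6 [-1.    0.08  2.16  1.15  0.89 -0.38] [ 0.4557 -0.2528  0.2336] F [-0.3  0.1  0.8] w 0.697 grip 0.0 [ 0.3   0.01 -5.83] [ 0.04 -0.01 -0.02]
```

Call:
apply_moves(commands=[{"tx": 0.3,"ty": 0,"tz": -0.8,"rx": 0,"ry": 0,"rz": 0,"claw": 0.7},{"tx": 0,"ty": 0,"tz": -0.9,"rx": 0,"ry": 0,"rz": 0,"claw": 0.7},{"tx": 0,"ty": 0,"tz": -0.9,"rx": 0,"ry": 0,"rz": 0,"claw": 0.7},{"tx": 0,"ty": 0,"tz": 0,"rx": 0,"ry": 0,"rz": 0,"claw": 0.7}])

```text
time_s: 8.93
tcp_pos: [0.4632, -0.2515, 0.1661]
eef_rot: [-2.773, -0.25, -1.287]
contact_force: [-0.1, 0.0, -0.2]
width: 0.701
grip_force: 0.0
```

```bash
python3 - <<'E'
from station import cams
import cv2,numpy as np
a=cams.camera("side")["color"][120:330,230:440,::-1];b=cams.camera("scene")["color"][90:300,150:360,::-1]
cv2.imwrite("pics/s2.png",cv2.resize(np.hstack([a,b]),None,fx=1.9,fy=1.9))
E
python3 q.py .449 -.255 .10 10
```

```text
9.0333 [-0.99  0.2   2.25  1.32  0.81 -0.63] [ 0.4642 -0.2529  0.1696] F [-0.1 -0.1  0.9] w 0.7 grip 0.0 [-0.04  0.02 -3.27] [ 0.05  0.01 -0.04]
```

View pics/s2.png

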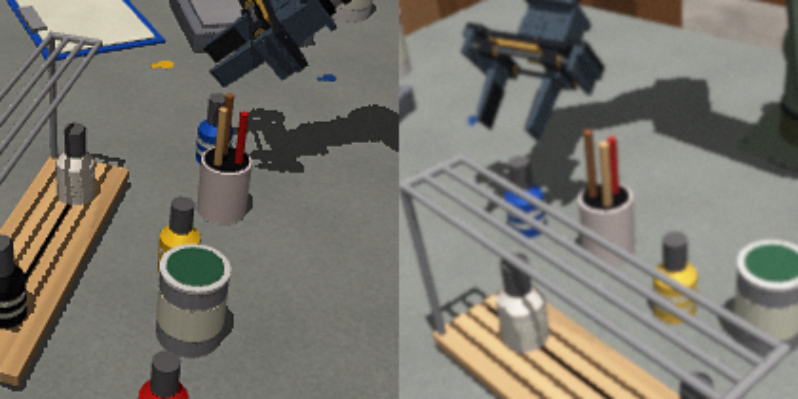

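The gripper is clear of the brushes and sits over the blue cap (215,110 left half; 520,170 right half). Descend and grip.

Call:
apply_moves(commands=[{"tx": 0,"ty": 0,"tz": -0.8,"rx": 0,"ry": 0,"rz": 0,"claw": 0.7},{"tx": 0,"ty": 0,"tz": -0.8,"rx": 0,"ry": 0,"rz": 0,"claw": 0.7},{"tx": 0,"ty": 0,"tz": -0.8,"rx": 0,"ry": 0,"rz": 0,"claw": 0.7},{"tx": 0,"ty": 0,"tz": -0.6,"rx": 0,"ry": 0,"rz": 0,"claw": 0.7},{"tx": 0,"ty": 0,"tz": -0.27,"rx": 0,"ry": 0,"rz": 0,"claw": 0.7},{"tx": 0,"ty": 0,"tz": 0,"rx": 0,"ry": 0,"rz": 0,"claw": 0.7},{"tx": 0,"ty": 0,"tz": 0,"rx": 0,"ry": 0,"rz": 0,"claw": 0.2},{"tx": 0,"ty": 0,"tz": 0,"rx": 0,"ry": 0,"rz": 0,"claw": 0.2}])

```text
time_s: 9.7
tcp_pos: [0.4641, -0.2539, 0.0889]
eef_rot: [-2.776, -0.253, -1.299]
contact_force: [0.9, 0.1, 0.2]
width: 0.584
grip_force: 0.0
```

Call:
apply_moves(commands=[{"tx": 0,"ty": 0,"tz": 0,"rx": 0,"ry": 0,"rz": 0,"claw": 0.2},{"tx": 0,"ty": 0,"tz": 0,"rx": 0,"ry": 0,"rz": 0,"claw": 0.2},{"tx": 0,"ty": 0,"tz": 0,"rx": 0,"ry": 0,"rz": 0,"claw": 0.2},{"tx": 0,"ty": 0,"tz": 0,"rx": 0,"ry": 0,"rz": 0,"claw": 0.2}], squeeze=25)

```text
time_s: 10.03
tcp_pos: [0.4632, -0.2531, 0.0877]
eef_rot: [-2.775, -0.251, -1.296]
contact_force: [-1.3, 1.5, 2.0]
width: 0.326
grip_force: 25.0
```

```bash
python3 q.py .449 -.255 .10 10;python3 q.py .53 -.255 .18 -10
```

```text
10.0333 [-0.99  0.37  2.34  1.59  0.78 -1.  ] [ 0.4632 -0.2531  0.0877] F [-1.3  1.5  2. ] w 0.326 grip 25.0 [-0.    0.03  0.01] [ 0.07  0.02 -0.02]
10.0333 [-0.99  0.37  2.34  1.59  0.78 -1.  ] [ 0.4632 -0.2531  0.0877] F [-1.3  1.5  2. ] w 0.326 grip 25.0 [ 3.24 -0.17  3.21] [ 0.07  0.01 -3.51]
```

Call:
apply_moves(commands=[{"tx": 0,"ty": 0,"tz": 0.5,"rx": 0,"ry": 0,"rz": 0,"claw": 0.2},{"tx": 0,"ty": 0,"tz": 0.8,"rx": 0,"ry": 0,"rz": 0,"claw": 0.2},{"tx": 0,"ty": 0,"tz": 0.8,"rx": 0,"ry": 0,"rz": 0,"claw": 0.2},{"tx": 0,"ty": 0,"tz": 0.8,"rx": 0,"ry": 0,"rz": 0,"claw": 0.2},{"tx": 0.4,"ty": 0,"tz": 0.8,"rx": 0,"ry": 0,"rz": 0,"claw": 0.2},{"tx": 0.7,"ty": 0,"tz": 0,"rx": 0,"ry": 0,"rz": 0,"claw": 0.2},{"tx": 0.7,"ty": 0,"tz": 0,"rx": 0,"ry": 0,"rz": 0,"claw": 0.2},{"tx": 0.7,"ty": 0,"tz": 0,"rx": 0,"ry": 0,"rz": -0.1,"claw": 0.2}])

```text
time_s: 10.7
tcp_pos: [0.526, -0.2534, 0.18]
eef_rot: [-2.782, -0.236, -1.298]
contact_force: [0.2, 0.5, -0.9]
width: 0.323
grip_force: 25.0
```

Call:
apply_moves(commands=[{"tx": 0.5,"ty": 0.2,"tz": 0,"rx": 0,"ry": 0,"rz": -0.15,"claw": 0.2},{"tx": 0.2,"ty": 0.5,"tz": 0,"rx": 0,"ry": 0,"rz": -0.15,"claw": 0.2},{"tx": 0.1,"ty": 0.65,"tz": 0,"rx": 0,"ry": 0,"rz": -0.15,"claw": 0.2},{"tx": 0.1,"ty": 0.65,"tz": 0,"rx": 0,"ry": 0,"rz": -0.15,"claw": 0.2},{"tx": 0.1,"ty": 0.65,"tz": 0,"rx": 0,"ry": 0,"rz": -0.15,"claw": 0.2},{"tx": 0.1,"ty": 0.65,"tz": 0,"rx": 0,"ry": 0,"rz": -0.15,"claw": 0.2},{"tx": 0.1,"ty": 0.65,"tz": 0,"rx": 0,"ry": 0,"rz": -0.15,"claw": 0.2},{"tx": 0.1,"ty": 0.65,"tz": 0,"rx": 0,"ry": 0,"rz": -0.15,"claw": 0.2}])

```text
time_s: 11.37
tcp_pos: [0.5574, -0.1373, 0.179]
eef_rot: [-2.835, -0.069, -1.32]
contact_force: [-0.0, -0.2, -2.1]
width: 0.323
grip_force: 25.0
```

```bash
python3 q.py .5865 .1133 .15 -10; python3 loc.py blue
```

```text
11.3667 [-0.49  0.14  2.29  1.76  0.41 -0.58] [ 0.5574 -0.1373  0.179 ] F [-0.  -0.2 -2.1] w 0.323 grip 25.0 [ 1.73  9.92 -1.64] [ 0.06 -0.02 -2.2 ]
scene blue 23 body [ 0.5452 -0.1413] rms 0.001 z 0.095 0.169
side blue 148 body [ 0.5439 -0.1342] rms 0.0016 z 0.091 0.168
```

Call:
apply_moves(commands=[{"tx": 0.11,"ty": 0.62,"tz": 0,"rx": 0,"ry": 0,"rz": -0.14,"claw": 0.2},{"tx": 0.11,"ty": 0.62,"tz": 0,"rx": 0,"ry": 0,"rz": -0.14,"claw": 0.2},{"tx": 0.11,"ty": 0.62,"tz": 0,"rx": 0,"ry": 0,"rz": -0.14,"claw": 0.2},{"tx": 0.11,"ty": 0.62,"tz": 0,"rx": 0,"ry": 0,"rz": -0.14,"claw": 0.2},{"tx": 0.11,"ty": 0.62,"tz": 0,"rx": 0,"ry": 0,"rz": -0.14,"claw": 0.2},{"tx": 0.11,"ty": 0.62,"tz": 0,"rx": 0,"ry": 0,"rz": -0.14,"claw": 0.2},{"tx": 0.11,"ty": 0.62,"tz": 0,"rx": 0,"ry": 0,"rz": -0.14,"claw": 0.2},{"tx": 0.11,"ty": 0.62,"tz": 0,"rx": 0,"ry": 0,"rz": -0.14,"claw": 0.2}])

```text
time_s: 12.13
tcp_pos: [0.5783, -0.0342, 0.1807]
eef_rot: [2.817, -0.066, 1.321]
contact_force: [0.3, -0.5, -1.2]
width: 0.323
grip_force: 25.0
```

Call:
apply_moves(commands=[{"tx": 0.11,"ty": 0.62,"tz": 0,"rx": 0,"ry": 0,"rz": -0.14,"claw": 0.2},{"tx": 0.11,"ty": 0.62,"tz": 0,"rx": 0,"ry": 0,"rz": -0.14,"claw": 0.2},{"tx": 0.11,"ty": 0.62,"tz": 0,"rx": 0,"ry": 0,"rz": -0.14,"claw": 0.2},{"tx": 0.11,"ty": 0.62,"tz": 0,"rx": 0,"ry": 0,"rz": -0.14,"claw": 0.2},{"tx": 0.11,"ty": 0.62,"tz": 0,"rx": 0,"ry": 0,"rz": -0.14,"claw": 0.2},{"tx": 0.11,"ty": 0.62,"tz": 0,"rx": 0,"ry": 0,"rz": -0.14,"claw": 0.2},{"tx": 0.11,"ty": 0.62,"tz": 0,"rx": 0,"ry": 0,"rz": -0.14,"claw": 0.2},{"tx": 0,"ty": 0,"tz": 0,"rx": 0,"ry": 0,"rz": -0.14,"claw": 0.2}])

```text
time_s: 12.8
tcp_pos: [0.5959, 0.0472, 0.1832]
eef_rot: [2.776, -0.182, 1.318]
contact_force: [1.0, 0.5, -1.9]
width: 0.32
grip_force: 25.0
```

```bash
python3 q.py .5865 .1133 .138 -10; python3 loc.py blue
```

```text
12.8 [ 0.21  0.16  2.26  4.26  0.3  -2.45] [0.5959 0.0472 0.1832] F [ 1.   0.5 -1.9] w 0.32 grip 25.0 [ 0.19  2.55 -2.29] [ 0.08  0.13 -0.41]
scene blue 43 body [0.5842 0.0457] rms 0.0007 z 0.099 0.175
side blue 171 body [0.5834 0.0485] rms 0.0014 z 0.095 0.19
```

```bash
cat > s3.py <<'E'
from scan import *
ex=np.array([.9847,-.1742]);ey=np.array([.1742,.9847]);o=np.array([.664,.0346])
for ly in(.064,.0,-.064):
  for lx in(-.1,-.08,-.05,-.02,0):
    for z in (.138,):
      for h in(-10,-5):
        g=o+lx*ex+ly*ey;print(ly,lx,z,h,[s.round(2).tolist() for s in sols((g[0],g[1],z),h,50,1)])
E
python3 s3.py
```

```text
0.064 -0.1 0.138 -10 [[0.41, 0.29, 2.28, 4.27, 0.48, -2.25]]
0.064 -0.1 0.138 -5 [[0.36, 0.28, 2.31, 4.06, 0.43, -2.15]]
0.064 -0.08 0.138 -10 [[0.38, 0.31, 2.25, 4.27, 0.46, -2.27]]
0.064 -0.08 0.138 -5 [[0.33, 0.3, 2.27, 4.05, 0.41, -2.16]]
0.064 -0.05 0.138 -10 [[0.34, 0.34, 2.19, 4.26, 0.43, -2.31]]
0.064 -0.05 0.138 -5 [[0.29, 0.33, 2.22, 4.04, 0.37, -2.18]]
0.064 -0.02 0.138 -10 [[0.31, 0.37, 2.14, 4.27, 0.4, -2.35]]
0.064 -0.02 0.138 -5 [[0.26, 0.36, 2.16, 4.04, 0.34, -2.21]]
0.064 0 0.138 -10 [[0.29, 0.39, 2.1, 4.29, 0.38, -2.38]]
0.064 0 0.138 -5 [[0.24, 0.38, 2.12, 4.05, 0.32, -2.24]]
0.0 -0.1 0.138 -10 [[0.25, 0.26, 2.35, 4.0, 0.43, -2.09]]
0.0 -0.1 0.138 -5 [[0.19, 0.25, 2.37, 3.73, 0.39, -1.94]]
0.0 -0.08 0.138 -10 [[0.23, 0.28, 2.32, 3.99, 0.41, -2.11]]
0.0 -0.08 0.138 -5 [[0.17, 0.27, 2.33, 3.71, 0.37, -1.94]]
0.0 -0.05 0.138 -10 [[0.2, 0.31, 2.26, 3.98, 0.38, -2.13]]
0.0 -0.05 0.138 -5 [[0.14, 0.3, 2.27, 3.7, 0.34, -1.95]]
0.0 -0.02 0.138 -10 [[0.17, 0.34, 2.2, 3.99, 0.35, -2.16]]
0.0 -0.02 0.138 -5 [[0.12, 0.33, 2.21, 3.69, 0.31, -1.96]]
0.0 0 0.138 -10 [[0.15, 0.36, 2.16, 4.0, 0.33, -2.19]]
0.0 0 0.138 -5 [[0.11, 0.35, 2.17, 3.69, 0.29, -1.98]]
-0.064 -0.1 0.138 -10 [[0.06, 0.23, 2.4, 3.64, 0.39, -1.88]]
-0.064 -0.1 0.138 -5 [[-0.0, 0.22, 2.41, 3.32, 0.37, -1.69]]
-0.064 -0.08 0.138 -10 [[0.05, 0.25, 2.36, 3.63, 0.37, -1.89]]
-0.064 -0.08 0.138 -5 [[-0.01, 0.25, 2.37, 3.31, 0.35, -1.68]]
-0.064 -0.05 0.138 -10 [[0.03, 0.28, 2.3, 3.63, 0.34, -1.9]]
-0.064 -0.05 0.138 -5 [[-0.03, 0.28, 2.31, 3.29, 0.32, -1.67]]
-0.064 -0.02 0.138 -10 [[0.02, 0.32, 2.24, 3.63, 0.31, -1.92]]
-0.064 -0.02 0.138 -5 [[-0.04, 0.31, 2.24, 3.27, 0.29, -1.67]]
-0.064 0 0.138 -10 [[0.01, 0.34, 2.2, 3.64, 0.29, -1.93]]
-0.064 0 0.138 -5 [[-0.04, 0.34, 2.2, 3.26, 0.27, -1.66]]
```

Call:
apply_moves(commands=[{"tx": 0,"ty": 0,"tz": -0.6,"rx": 0,"ry": 0,"rz": 0,"claw": 0.2},{"tx": 0,"ty": 0,"tz": -0.7,"rx": 0,"ry": 0,"rz": 0,"claw": 0.2},{"tx": 0,"ty": 0.3,"tz": -0.6,"rx": 0,"ry": 0,"rz": 0,"claw": 0.2},{"tx": 0.05,"ty": 0.6,"tz": 0,"rx": 0,"ry": 0,"rz": 0,"claw": 0.2},{"tx": 0.05,"ty": 0.6,"tz": 0,"rx": 0,"ry": 0,"rz": 0,"claw": 0.2},{"tx": 0.05,"ty": 0.6,"tz": 0,"rx": 0,"ry": 0,"rz": 0,"claw": 0.2},{"tx": 0.05,"ty": 0.4,"tz": 0,"rx": 0,"ry": 0,"rz": 0,"claw": 0.2},{"tx": 0,"ty": 0,"tz": 0,"rx": 0,"ry": 0,"rz": 0,"claw": 0.2}])

```text
time_s: 13.57
tcp_pos: [0.601, 0.1091, 0.136]
eef_rot: [2.776, -0.181, 1.319]
contact_force: [-0.2, -0.2, -1.9]
width: 0.325
grip_force: 25.0
```

```bash
python3 q.py .5865 .1133 .138 -8; python3 loc.py blue;  python3 - <<'E'
from station import cams
import cv2,numpy as np
a=cams.camera("side")["color"][120:350,140:380,::-1];b=cams.camera("scene")["color"][150:380,140:380,::-1]
cv2.imwrite("pics/s3.png",cv2.resize(np.hstack([a,b]),None,fx=1.66,fy=1.66))
E
```

```text
13.5667 [ 0.37  0.28  2.28  4.19  0.45 -2.25] [0.601  0.1091 0.136 ] F [-0.2 -0.2 -1.9] w 0.325 grip 25.0 [-0.01  0.09 -0.41] [ 0.08  0.14 -0.06]
scene blue 176 body [0.5842 0.1084] rms 0.0036 z 0.077 0.126
side blue 169 body [0.5883 0.1097] rms 0.0013 z 0.048 0.135
```

View pics/s3.png

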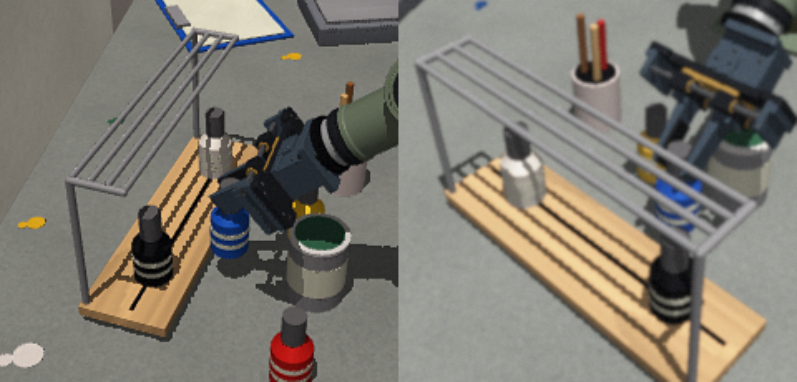

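The blue bottle hangs upright in front of its slot (side crop 230,230), next to black. Sliding it in.

Call:
apply_moves(commands=[{"tx": 0.5,"ty": -0.07,"tz": -0.2,"rx": 0,"ry": 0.12,"rz": 0,"claw": 0.2},{"tx": 0.6,"ty": -0.08,"tz": 0,"rx": 0,"ry": 0,"rz": 0,"claw": 0.2},{"tx": 0.6,"ty": -0.08,"tz": 0,"rx": 0,"ry": 0,"rz": 0,"claw": 0.2},{"tx": 0.6,"ty": -0.08,"tz": 0,"rx": 0,"ry": 0,"rz": 0,"claw": 0.2},{"tx": 0.6,"ty": -0.08,"tz": 0,"rx": 0,"ry": 0,"rz": 0,"claw": 0.2},{"tx": 0.6,"ty": -0.1,"tz": 0,"rx": 0,"ry": 0,"rz": 0,"claw": 0.2},{"tx": 0,"ty": 0,"tz": 0,"rx": 0,"ry": 0,"rz": 0,"claw": 0.2}])

```text
time_s: 14.35
tcp_pos: [0.6903, 0.0941, 0.132]
eef_rot: [2.779, -0.186, 1.305]
contact_force: [0.2, -0.9, -1.3]
width: 0.327
grip_force: 25.0
```

```bash
python3 q.py .6751 .0976 .13 -8; python3 loc.py blue
```

```text
14.35 [ 0.27  0.38  2.1   4.22  0.36 -2.36] [0.6903 0.0941 0.132 ] F [ 0.2 -0.9 -1.3] w 0.327 grip 25.0 [-0.04  0.06 -0.56] [ 0.09  0.05 -0.02]
scene blue 116 body [0.6773 0.0935] rms 0.0008 z 0.047 0.123
side blue 91 body [0.676  0.0966] rms 0.0054 z 0.045 0.116
```

Call:
apply_moves(commands=[{"tx": -0.06,"ty": 0.08,"tz": -0.2,"rx": 0,"ry": 0,"rz": 0,"claw": 0.2},{"tx": 0,"ty": 0,"tz": -0.2,"rx": 0,"ry": 0,"rz": 0,"claw": 0.2},{"tx": 0,"ty": 0,"tz": -0.1,"rx": 0,"ry": 0,"rz": 0,"claw": 0.2},{"tx": 0,"ty": 0,"tz": 0,"rx": 0,"ry": 0,"rz": 0,"claw": 0.2}])

```text
time_s: 14.78
tcp_pos: [0.6853, 0.0977, 0.1182]
eef_rot: [2.782, -0.181, 1.3]
contact_force: [-0.2, 0.0, -1.1]
width: 0.325
grip_force: 25.0
```

Call:
apply_moves(commands=[{"tx": 0,"ty": 0,"tz": -0.05,"rx": 0,"ry": 0,"rz": 0,"claw": 0.2},{"tx": 0,"ty": 0,"tz": 0,"rx": 0,"ry": 0,"rz": 0,"claw": 0.2}])

```text
time_s: 14.95
tcp_pos: [0.6863, 0.0978, 0.1179]
eef_rot: [2.781, -0.182, 1.303]
contact_force: [0.3, -1.0, 0.1]
width: 0.325
grip_force: 25.0
```

```bash
python3 q.py .6751 .0976 .13 -8; python3 loc.py blue
```

```text
14.95 [ 0.28  0.4   2.12  4.15  0.38 -2.28] [0.6863 0.0978 0.1179] F [ 0.3 -1.   0.1] w 0.325 grip 25.0 [ 0.12 -0.09  0.  ] [ 0.09  0.03 -0.05]
scene blue 87 body [0.6731 0.0973] rms 0.0008 z 0.034 0.107
side blue 84 body [0.673  0.0994] rms 0.0012 z 0.031 0.112
```

Call:
apply_moves(commands=[{"tx": 0,"ty": 0,"tz": 0,"rx": 0,"ry": 0,"rz": 0,"claw": 0.5},{"tx": 0,"ty": 0,"tz": 0,"rx": 0,"ry": 0,"rz": 0,"claw": 0.5},{"tx": 0,"ty": 0,"tz": 0,"rx": 0,"ry": 0,"rz": 0,"claw": 0.5},{"tx": -0.3,"ty": 0.05,"tz": 0,"rx": 0,"ry": 0,"rz": 0,"claw": 0.5},{"tx": -0.7,"ty": 0.12,"tz": 0,"rx": 0,"ry": 0,"rz": 0,"claw": 0.5},{"tx": -0.8,"ty": 0.14,"tz": 0,"rx": 0,"ry": 0,"rz": 0,"claw": 0.5},{"tx": -0.8,"ty": 0.14,"tz": 0,"rx": 0,"ry": 0,"rz": 0,"claw": 0.5},{"tx": -0.8,"ty": 0.14,"tz": 0.5,"rx": 0,"ry": 0,"rz": 0,"claw": 0.5}])

```text
time_s: 15.72
tcp_pos: [0.5986, 0.1125, 0.1272]
eef_rot: [2.784, -0.18, 1.293]
contact_force: [-0.7, 0.7, 0.5]
width: 0.503
grip_force: 0.0
```

```bash
python3 q.py .4835 .2838 .19 10; python3 loc.py blue red
```

```text
15.7167 [ 0.38  0.29  2.28  4.22  0.45 -2.26] [0.5986 0.1125 0.1272] F [-0.7  0.7  0.5] w 0.503 grip 0.0 [-4.04  6.95  2.03] [ 0.11 -0.02  3.09]
scene blue 86 body [0.673  0.0972] rms 0.0007 z 0.034 0.106
scene red 344 body [0.4779 0.2816] rms 0.0048 z 0.048 0.074
side blue 85 body [0.6733 0.0992] rms 0.0012 z 0.032 0.103
side red 160 body [0.4835 0.2853] rms 0.0011 z 0.012 0.075
```

Call:
apply_moves(commands=[{"tx": -0.1,"ty": 0.2,"tz": 0.7,"rx": 0,"ry": 0,"rz": 0.3,"claw": 0.7},{"tx": -0.3,"ty": 0.6,"tz": 0.7,"rx": 0,"ry": 0,"rz": 0.3,"claw": 0.7},{"tx": -0.4,"ty": 0.7,"tz": 0.6,"rx": 0,"ry": 0,"rz": 0.3,"claw": 0.7},{"tx": -0.4,"ty": 0.7,"tz": 0,"rx": 0,"ry": 0,"rz": 0.3,"claw": 0.7},{"tx": -0.4,"ty": 0.7,"tz": 0,"rx": 0,"ry": 0,"rz": 0.3,"claw": 0.7},{"tx": -0.4,"ty": 0.7,"tz": 0,"rx": 0,"ry": 0,"rz": 0.3,"claw": 0.7},{"tx": -0.4,"ty": 0.7,"tz": 0,"rx": 0,"ry": 0,"rz": 0.3,"claw": 0.7},{"tx": -0.4,"ty": 0.7,"tz": 0,"rx": 0,"ry": 0,"rz": 0.3,"claw": 0.7}])

```text
time_s: 16.48
tcp_pos: [0.5311, 0.2382, 0.1782]
eef_rot: [-2.804, -0.155, -1.319]
contact_force: [-0.7, 0.4, -0.5]
width: 0.701
grip_force: 0.0
```

Call:
apply_moves(commands=[{"tx": -0.4,"ty": 0.7,"tz": 0,"rx": 0,"ry": 0,"rz": 0.3,"claw": 0.7},{"tx": -0.4,"ty": 0.7,"tz": 0,"rx": 0,"ry": 0,"rz": 0.3,"claw": 0.7},{"tx": -0.4,"ty": 0.5,"tz": 0,"rx": 0,"ry": 0,"rz": 0.1,"claw": 0.7},{"tx": 0,"ty": 0,"tz": 0,"rx": 0,"ry": 0,"rz": 0,"claw": 0.7}])

```text
time_s: 16.82
tcp_pos: [0.5008, 0.2852, 0.1744]
eef_rot: [-2.765, -0.255, -1.306]
contact_force: [0.3, 0.5, 0.1]
width: 0.702
grip_force: 0.0
```

```bash
python3 q.py .4835 .2838 .10 10
```

```text
16.8167 [ 0.74  0.16  2.29  4.48  0.44 -2.52] [0.5008 0.2852 0.1744] F [0.3 0.5 0.1] w 0.702 grip 0.0 [-0.12  0.04 -3.46] [ 0.04  0.1  -0.07]
```

Call:
apply_moves(commands=[{"tx": -0.1,"ty": 0.04,"tz": -0.2,"rx": 0,"ry": 0,"rz": 0.3,"claw": 0.7},{"tx": 0,"ty": 0,"tz": -0.6,"rx": 0,"ry": 0,"rz": 0.3,"claw": 0.7},{"tx": 0,"ty": 0,"tz": -0.8,"rx": 0,"ry": 0,"rz": 0.2,"claw": 0.7},{"tx": 0,"ty": 0,"tz": 0,"rx": 0,"ry": 0,"rz": 0,"claw": 0.7}])

```text
time_s: 17.15
tcp_pos: [0.4982, 0.2829, 0.1315]
eef_rot: [-2.732, -0.361, -1.282]
contact_force: [-0.6, -0.3, -1.1]
width: 0.696
grip_force: 0.0
```

```bash
python3 q.py .4835 .2838 .10 15
```

```text
17.15 [ 0.69  0.23  2.37  4.03  0.43 -2.13] [0.4982 0.2829 0.1315] F [-0.6 -0.3 -1.1] w 0.696 grip 0.0 [-0.03  0.19 -1.74] [0.07 0.06 0.03]
```

Call:
apply_moves(commands=[{"tx": 0,"ty": 0.19,"tz": -0.4,"rx": 0.05,"ry": 0.05,"rz": 0,"claw": 0.7},{"tx": 0,"ty": 0,"tz": -0.6,"rx": 0,"ry": 0,"rz": 0,"claw": 0.7},{"tx": 0,"ty": 0,"tz": -0.5,"rx": 0,"ry": 0,"rz": 0,"claw": 0.7},{"tx": 0,"ty": 0,"tz": -0.24,"rx": 0,"ry": 0,"rz": 0,"claw": 0.7},{"tx": 0,"ty": 0,"tz": 0,"rx": 0,"ry": 0,"rz": 0,"claw": 0.7},{"tx": 0,"ty": 0,"tz": 0,"rx": 0,"ry": 0,"rz": 0,"claw": 0.2},{"tx": 0,"ty": 0,"tz": 0,"rx": 0,"ry": 0,"rz": 0,"claw": 0.2},{"tx": 0,"ty": 0,"tz": 0,"rx": 0,"ry": 0,"rz": 0,"claw": 0.2}])

```text
time_s: 17.82
tcp_pos: [0.4998, 0.2894, 0.0927]
eef_rot: [-2.723, -0.352, -1.284]
contact_force: [0.8, -0.2, 0.4]
width: 0.509
grip_force: 0.0
```

Call:
apply_moves(commands=[{"tx": 0,"ty": 0,"tz": 0,"rx": 0,"ry": 0,"rz": 0,"claw": 0.2},{"tx": 0,"ty": 0,"tz": 0,"rx": 0,"ry": 0,"rz": 0,"claw": 0.2},{"tx": 0,"ty": 0,"tz": 0,"rx": 0,"ry": 0,"rz": 0,"claw": 0.2}])

```text
time_s: 18.07
tcp_pos: [0.4993, 0.2894, 0.0921]
eef_rot: [-2.724, -0.353, -1.282]
contact_force: [-0.8, -0.2, 1.0]
width: 0.324
grip_force: 25.0
```

```bash
python3 q.py .4835 .2838 .10 15; python3 q.py .5755 .0503 .15 -8
sed -i 's/^for ly in.*/for ly in ():/' s3.py
cat >> s3.py <<'E'
for g,hs in(((.4835,.284,.15),(15,20)),((.53,.284,.15),(15,5)),((.56,.2,.15),(-8,5)),((.57,.12,.15),(-8,0)),((.5755,.05,.15),(-8,-10))):
    for h in hs: print(g,h,[s.round(2).tolist() for s in sols(g,h,50,1)])
E
python3 s3.py
```

```text
18.0667 [ 0.7   0.33  2.4   3.84  0.54 -1.9 ] [0.4993 0.2894 0.0921] F [-0.8 -0.2  1. ] w 0.324 grip 25.0 [-0.08 -0.07 -0.17] [-0.03  0.07  0.04]
18.0667 [ 0.7   0.33  2.4   3.84  0.54 -1.9 ] [0.4993 0.2894 0.0921] F [-0.8 -0.2  1. ] w 0.324 grip 25.0 [ 3.62 -9.64  1.83] [-0.01  0.07 -3.98]
(0.4835, 0.284, 0.15) 15 [[0.69, 0.22, 2.35, 4.07, 0.41, -2.17]]
(0.4835, 0.284, 0.15) 20 [[0.63, 0.21, 2.37, 3.8, 0.36, -2.01]]
(0.53, 0.284, 0.15) 15 [[0.61, 0.26, 2.28, 3.99, 0.36, -2.16]]
(0.53, 0.284, 0.15) 5 [[0.71, 0.29, 2.23, 4.42, 0.49, -2.38]]
(0.56, 0.2, 0.15) -8 []
(0.56, 0.2, 0.15) 5 [[0.48, 0.26, 2.29, 4.06, 0.38, -2.19]]
(0.57, 0.12, 0.15) -8 [[0.41, 0.26, 2.29, 4.29, 0.45, -2.3]]
(0.57, 0.12, 0.15) 0 [[0.32, 0.24, 2.32, 3.9, 0.36, -2.09]]
(0.5755, 0.05, 0.15) -8 [[0.21, 0.24, 2.33, 3.96, 0.37, -2.12]]
(0.5755, 0.05, 0.15) -10 [[0.24, 0.24, 2.32, 4.06, 0.4, -2.18]]
```

Call:
apply_moves(commands=[{"tx": 0,"ty": 0,"tz": 0.5,"rx": 0,"ry": 0,"rz": 0,"claw": 0.2},{"tx": 0,"ty": 0,"tz": 0.8,"rx": 0,"ry": 0,"rz": 0,"claw": 0.2},{"tx": 0.3,"ty": 0,"tz": 0.6,"rx": 0,"ry": 0,"rz": 0,"claw": 0.2},{"tx": 0.7,"ty": 0,"tz": 0,"rx": 0,"ry": 0,"rz": 0,"claw": 0.2},{"tx": 0.7,"ty": -0.1,"tz": 0,"rx": 0,"ry": 0,"rz": -0.2,"claw": 0.2},{"tx": 0.7,"ty": -0.4,"tz": 0,"rx": 0,"ry": 0,"rz": -0.25,"claw": 0.2},{"tx": 0.4,"ty": -0.6,"tz": 0,"rx": 0,"ry": 0,"rz": -0.25,"claw": 0.2},{"tx": 0.2,"ty": -0.65,"tz": 0,"rx": 0,"ry": 0,"rz": -0.25,"claw": 0.2}])

```text
time_s: 18.73
tcp_pos: [0.5749, 0.2452, 0.1385]
eef_rot: [-2.773, -0.225, -1.302]
contact_force: [-0.3, -1.1, -2.3]
width: 0.323
grip_force: 25.0
```

Call:
apply_moves(commands=[{"tx": 0.1,"ty": -0.65,"tz": 0,"rx": 0,"ry": 0,"rz": -0.25,"claw": 0.2},{"tx": 0.1,"ty": -0.65,"tz": 0,"rx": 0,"ry": 0,"rz": -0.25,"claw": 0.2},{"tx": 0.1,"ty": -0.65,"tz": 0,"rx": 0,"ry": 0,"rz": -0.25,"claw": 0.2},{"tx": 0.1,"ty": -0.65,"tz": 0,"rx": 0,"ry": 0,"rz": -0.25,"claw": 0.2},{"tx": 0.1,"ty": -0.65,"tz": 0,"rx": 0,"ry": 0,"rz": -0.25,"claw": 0.2},{"tx": 0,"ty": -0.65,"tz": 0,"rx": 0,"ry": 0,"rz": -0.3,"claw": 0.2},{"tx": 0,"ty": -0.65,"tz": 0,"rx": 0,"ry": 0,"rz": -0.3,"claw": 0.2},{"tx": 0,"ty": -0.65,"tz": 0,"rx": 0,"ry": 0,"rz": -0.3,"claw": 0.2}])

```text
time_s: 19.4
tcp_pos: [0.5859, 0.1141, 0.1386]
eef_rot: [2.822, -0.077, 1.325]
contact_force: [-0.6, 0.0, -2.7]
width: 0.322
grip_force: 25.0
```

```bash
python3 q.py .5755 .0503 .145 -8; python3 loc.py red
```

```text
19.4 [ 0.34  0.24  2.31  4.03  0.39 -2.16] [0.5859 0.1141 0.1386] F [-0.6  0.  -2.7] w 0.322 grip 25.0 [ 0.15 -2.63 -0.23] [ 0.    0.05 -0.85]
scene red 20 body [0.569  0.1123] rms 0.0007 z 0.053 0.12
side red 174 body [0.5693 0.1134] rms 0.0012 z 0.047 0.12
```

Call:
apply_moves(commands=[{"tx": 0.05,"ty": -0.65,"tz": 0,"rx": 0,"ry": 0,"rz": -0.2,"claw": 0.2},{"tx": 0.05,"ty": -0.65,"tz": 0,"rx": 0,"ry": 0,"rz": -0.25,"claw": 0.2},{"tx": 0.05,"ty": -0.65,"tz": 0,"rx": 0,"ry": 0,"rz": -0.2,"claw": 0.2},{"tx": 0,"ty": -0.65,"tz": 0,"rx": 0,"ry": 0,"rz": -0.2,"claw": 0.2},{"tx": 0,"ty": 0,"tz": 0,"rx": 0,"ry": 0,"rz": 0,"claw": 0.2}])

```text
time_s: 19.92
tcp_pos: [0.5902, 0.0489, 0.139]
eef_rot: [2.784, -0.195, 1.309]
contact_force: [0.5, 0.3, -3.2]
width: 0.322
grip_force: 25.0
```

```bash
python3 q.py .664 .0346 .145 -8; python3 loc.py red
```

```text
19.9167 [ 0.22  0.23  2.33  3.95  0.38 -2.11] [0.5902 0.0489 0.139 ] F [ 0.5  0.3 -3.2] w 0.322 grip 25.0 [ 3.52 -0.65 -0.24] [ 0.01  0.06 -0.  ]
scene red few 17
side red 161 body [0.5736 0.0522] rms 0.0015 z 0.046 0.121
```

Call:
apply_moves(commands=[{"tx": 0.5,"ty": -0.1,"tz": -0.1,"rx": 0,"ry": 0,"rz": 0,"claw": 0.2},{"tx": 0.6,"ty": -0.11,"tz": 0,"rx": 0,"ry": 0,"rz": 0,"claw": 0.2},{"tx": 0.6,"ty": -0.11,"tz": 0,"rx": 0,"ry": 0,"rz": 0,"claw": 0.2},{"tx": 0.6,"ty": -0.11,"tz": 0,"rx": 0,"ry": 0,"rz": 0,"claw": 0.2},{"tx": 0.6,"ty": -0.11,"tz": 0,"rx": 0,"ry": 0,"rz": 0,"claw": 0.2},{"tx": 0.6,"ty": -0.11,"tz": 0,"rx": 0,"ry": 0,"rz": 0,"claw": 0.2},{"tx": 0,"ty": 0,"tz": 0,"rx": 0,"ry": 0,"rz": 0,"claw": 0.2}])

```text
time_s: 20.6
tcp_pos: [0.6818, 0.0344, 0.1377]
eef_rot: [2.782, -0.191, 1.315]
contact_force: [1.1, -0.4, -3.4]
width: 0.32
grip_force: 25.0
```

```bash
python3 q.py .664 .0346 .134 -8; python3 loc.py red
```

```text
20.6 [ 0.14  0.34  2.15  3.93  0.3  -2.16] [0.6818 0.0344 0.1377] F [ 1.1 -0.4 -3.4] w 0.32 grip 25.0 [-0.14 -0.07 -0.63] [ 0.01  0.1  -0.03]
scene red 73 body [0.6655 0.0341] rms 0.0007 z 0.048 0.119
side red 66 body [0.6638 0.0378] rms 0.0014 z 0.047 0.141
```

Call:
apply_moves(commands=[{"tx": -0.03,"ty": -0.05,"tz": -0.2,"rx": 0,"ry": 0.05,"rz": 0,"claw": 0.2},{"tx": 0,"ty": 0,"tz": -0.2,"rx": 0,"ry": 0,"rz": 0,"claw": 0.2},{"tx": 0,"ty": 0,"tz": -0.13,"rx": 0,"ry": 0,"rz": 0,"claw": 0.2},{"tx": 0,"ty": 0,"tz": 0,"rx": 0,"ry": 0,"rz": 0,"claw": 0.2}])

```text
time_s: 21.03
tcp_pos: [0.6764, 0.0333, 0.1225]
eef_rot: [2.789, -0.19, 1.301]
contact_force: [0.1, 0.4, -1.8]
width: 0.322
grip_force: 25.0
```

Call:
apply_moves(commands=[{"tx": 0,"ty": 0,"tz": -0.06,"rx": 0,"ry": 0,"rz": 0,"claw": 0.2},{"tx": 0,"ty": 0,"tz": 0,"rx": 0,"ry": 0,"rz": 0,"claw": 0.2}])

```text
time_s: 21.2
tcp_pos: [0.6772, 0.0331, 0.1222]
eef_rot: [2.788, -0.191, 1.304]
contact_force: [-0.3, 1.1, 0.1]
width: 0.321
grip_force: 25.0
```

```bash
python3 q.py .664 .0346 .134 -8; python3 loc.py red
```

```text
21.2 [ 0.13  0.36  2.17  3.85  0.32 -2.08] [0.6772 0.0331 0.1222] F [-0.3  1.1  0.1] w 0.321 grip 25.0 [ 0.04 -0.02 -0.01] [ 0.    0.02 -0.03]
scene red 53 body [0.6603 0.0332] rms 0.0008 z 0.035 0.103
side red 72 body [0.661  0.0358] rms 0.0013 z 0.032 0.101
```

Call:
apply_moves(commands=[{"tx": 0,"ty": 0,"tz": 0,"rx": 0,"ry": 0,"rz": 0,"claw": 0.5},{"tx": 0,"ty": 0,"tz": 0,"rx": 0,"ry": 0,"rz": 0,"claw": 0.5},{"tx": 0,"ty": 0,"tz": 0,"rx": 0,"ry": 0,"rz": 0,"claw": 0.5},{"tx": -0.3,"ty": 0.05,"tz": 0,"rx": 0,"ry": 0,"rz": 0,"claw": 0.5},{"tx": -0.7,"ty": 0.12,"tz": 0,"rx": 0,"ry": 0,"rz": 0,"claw": 0.5},{"tx": -0.8,"ty": 0.14,"tz": 0,"rx": 0,"ry": 0,"rz": 0,"claw": 0.5},{"tx": -0.8,"ty": 0.14,"tz": 0.2,"rx": 0,"ry": 0,"rz": 0,"claw": 0.5},{"tx": -0.8,"ty": 0,"tz": 0.8,"rx": 0,"ry": 0,"rz": 0,"claw": 0.5}])

```text
time_s: 21.97
tcp_pos: [0.5891, 0.0445, 0.1433]
eef_rot: [2.792, -0.188, 1.292]
contact_force: [-0.6, -0.1, -0.6]
width: 0.5
grip_force: 0.0
```

```bash
sed -i 's/<p\[:,2\].min()+.04\]/<p[:,2].min()+(.010 if k=="yellow" and p[:,2].min()>.04 else .04)]/' loc.py; python3 q.py .4852 .0145 .19 0; python3 loc.py red blue yellow
cat > s3.py <<'E'
from scan import *
for g,hs in(((.4852,.0145,.19),(0,5)),((.4852,.0145,.15),(0,))):
    for h in hs: print(g,h,[s.round(2).tolist() for s in sols(g,h,50,1)])
E
python3 s3.py
```

```text
21.9667 [ 0.2   0.22  2.32  3.99  0.34 -2.16] [0.5891 0.0445 0.1433] F [-0.6 -0.1 -0.6] w 0.5 grip 0.0 [-3.58 -1.2   1.38] [ 0.02 -0.06  1.36]
scene red 53 body [0.6601 0.0331] rms 0.0007 z 0.035 0.103
scene blue 85 body [0.6731 0.0971] rms 0.0009 z 0.033 0.106
scene yellow none
side red 74 body [0.6607 0.0355] rms 0.0013 z 0.031 0.103
side blue 85 body [0.6727 0.099 ] rms 0.0011 z 0.03 0.105
side yellow few 14
(0.4852, 0.0145, 0.19) 0 [[0.01, -0.01, 2.46, 3.2, 0.19, -1.62]]
(0.4852, 0.0145, 0.19) 5 [[-0.07, -0.0, 2.46, 2.54, 0.22, -1.08]]
(0.4852, 0.0145, 0.15) 0 [[0.01, 0.1, 2.53, 3.17, 0.36, -1.59]]
```

Call:
apply_moves(commands=[{"tx": -0.4,"ty": -0.2,"tz": 0.1,"rx": 0,"ry": 0,"rz": 0.15,"claw": 0.7},{"tx": -0.5,"ty": -0.2,"tz": 0,"rx": 0,"ry": 0,"rz": 0.2,"claw": 0.7},{"tx": -0.6,"ty": -0.2,"tz": 0,"rx": 0,"ry": 0,"rz": 0.2,"claw": 0.7},{"tx": -0.6,"ty": -0.2,"tz": 0,"rx": 0,"ry": 0,"rz": 0.2,"claw": 0.7},{"tx": -0.6,"ty": -0.2,"tz": 0,"rx": 0,"ry": 0,"rz": 0.2,"claw": 0.7},{"tx": -0.5,"ty": -0.1,"tz": 0,"rx": 0,"ry": 0,"rz": 0.2,"claw": 0.7},{"tx": -0.4,"ty": -0.1,"tz": 0,"rx": 0,"ry": 0,"rz": 0.2,"claw": 0.7},{"tx": 0,"ty": 0,"tz": 0,"rx": 0,"ry": 0,"rz": 0,"claw": 0.7}])

```text
time_s: 22.73
tcp_pos: [0.5003, 0.0135, 0.1484]
eef_rot: [2.847, -0.003, 1.326]
contact_force: [0.5, -1.2, -0.9]
width: 0.7
grip_force: 0.0
```

```bash
python3 q.py .4852 .0145 .10 0
python3 - <<'E'
from station import cams
import cv2,numpy as np
a=cams.camera("side")["color"][120:350,190:430,::-1];b=cams.camera("scene")["color"][130:360,180:420,::-1]
cv2.imwrite("pics/s4.png",cv2.resize(np.hstack([a,b]),None,fx=1.66,fy=1.66))
E
```

```text
22.7333 [ 0.01  0.07  2.51  3.18  0.31 -1.6 ] [0.5003 0.0135 0.1484] F [ 0.5 -1.2 -0.9] w 0.7 grip 0.0 [-0.03  0.04 -2.42] [ 0.   -0.01  0.02]
```

View pics/s4.png

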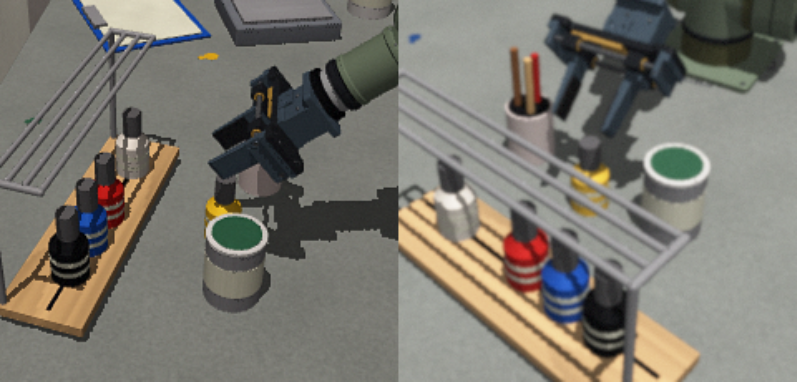

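Red and blue stand in the row beside black (scene crop 525,255 and 565,285). The gripper straddles yellow (590,165), clear of the tin and the pot. Descending.

Call:
apply_moves(commands=[{"tx": -0.03,"ty": 0.04,"tz": -0.5,"rx": 0,"ry": 0,"rz": 0,"claw": 0.7},{"tx": 0,"ty": 0,"tz": -0.7,"rx": 0,"ry": 0,"rz": 0,"claw": 0.7},{"tx": 0,"ty": 0,"tz": -0.7,"rx": 0,"ry": 0,"rz": 0,"claw": 0.7},{"tx": 0,"ty": 0,"tz": -0.45,"rx": 0,"ry": 0,"rz": 0,"claw": 0.7},{"tx": 0,"ty": 0,"tz": 0,"rx": 0,"ry": 0,"rz": 0,"claw": 0.7},{"tx": 0,"ty": 0,"tz": 0,"rx": 0,"ry": 0,"rz": 0,"claw": 0.2},{"tx": 0,"ty": 0,"tz": 0,"rx": 0,"ry": 0,"rz": 0,"claw": 0.2},{"tx": 0,"ty": 0,"tz": 0,"rx": 0,"ry": 0,"rz": 0,"claw": 0.2}])

```text
time_s: 23.5
tcp_pos: [0.5024, 0.0154, 0.0918]
eef_rot: [2.844, -0.002, 1.333]
contact_force: [-0.9, 0.1, -0.3]
width: 0.511
grip_force: 0.0
```

Call:
apply_moves(commands=[{"tx": 0,"ty": 0,"tz": 0,"rx": 0,"ry": 0,"rz": 0,"claw": 0.2},{"tx": 0,"ty": 0,"tz": 0,"rx": 0,"ry": 0,"rz": 0,"claw": 0.2},{"tx": 0,"ty": 0,"tz": 0,"rx": 0,"ry": 0,"rz": 0,"claw": 0.2}])

```text
time_s: 23.75
tcp_pos: [0.5018, 0.0153, 0.0915]
eef_rot: [2.844, -0.003, 1.332]
contact_force: [-0.5, 0.6, 0.6]
width: 0.325
grip_force: 25.0
```

```bash
python3 q.py .4852 .0145 .10 0; python3 q.py .5643 -.0127 .148 -9
```

```text
23.75 [ 0.02  0.25  2.6   3.17  0.59 -1.58] [0.5018 0.0153 0.0915] F [-0.5  0.6  0.6] w 0.325 grip 25.0 [-0.09 -0.03 -0.14] [0.   0.04 0.02]
23.75 [ 0.02  0.25  2.6   3.17  0.59 -1.58] [0.5018 0.0153 0.0915] F [-0.5  0.6  0.6] w 0.325 grip 25.0 [ 3.07 -1.21  1.78] [ 0.    0.04 -1.55]
```

Call:
apply_moves(commands=[{"tx": 0,"ty": 0,"tz": 0.4,"rx": 0,"ry": 0,"rz": 0,"claw": 0.2},{"tx": 0,"ty": 0,"tz": 0.7,"rx": 0,"ry": 0,"rz": 0,"claw": 0.2},{"tx": 0.1,"ty": 0,"tz": 0.65,"rx": 0,"ry": 0,"rz": 0,"claw": 0.2},{"tx": 0.5,"ty": -0.1,"tz": 0,"rx": 0,"ry": 0,"rz": -0.1,"claw": 0.2},{"tx": 0.5,"ty": -0.2,"tz": 0,"rx": 0,"ry": 0,"rz": -0.2,"claw": 0.2},{"tx": 0.5,"ty": -0.2,"tz": 0,"rx": 0,"ry": 0,"rz": -0.25,"claw": 0.2},{"tx": 0.5,"ty": -0.2,"tz": 0,"rx": 0,"ry": 0,"rz": -0.25,"claw": 0.2},{"tx": 0.5,"ty": -0.2,"tz": 0,"rx": 0,"ry": 0,"rz": -0.25,"claw": 0.2}])

```text
time_s: 24.42
tcp_pos: [0.5669, -0.0077, 0.1331]
eef_rot: [2.802, -0.152, 1.306]
contact_force: [0.4, 0.5, -2.2]
width: 0.32
grip_force: 25.0
```

Call:
apply_moves(commands=[{"tx": 0.4,"ty": -0.2,"tz": 0,"rx": 0,"ry": 0,"rz": -0.25,"claw": 0.2},{"tx": 0,"ty": -0.1,"tz": 0,"rx": 0,"ry": 0,"rz": -0.25,"claw": 0.2},{"tx": 0,"ty": 0,"tz": 0,"rx": 0,"ry": 0,"rz": 0,"claw": 0.2}])

```text
time_s: 24.67
tcp_pos: [0.5771, -0.0148, 0.1331]
eef_rot: [2.78, -0.22, 1.296]
contact_force: [0.3, 0.3, -1.5]
width: 0.321
grip_force: 25.0
```

```bash
python3 q.py .6529 -.0284 .145 -9; python3 loc.py yellow red blue
```

```text
24.6667 [ 0.04  0.22  2.38  3.61  0.35 -1.88] [ 0.5771 -0.0148  0.1331] F [ 0.3  0.3 -1.5] w 0.321 grip 25.0 [ 3.6  -0.63 -0.01] [ 0.   -0.    0.01]
scene yellow none
scene red 56 body [0.6604 0.0325] rms 0.0009 z 0.034 0.106
scene blue 79 body [0.6731 0.0972] rms 0.0008 z 0.034 0.106
side yellow 40 body [ 0.5604 -0.012 ] rms 0.0013 z 0.041 0.113
side red 73 body [0.661  0.0363] rms 0.0013 z 0.031 0.103
side blue 83 body [0.6733 0.0996] rms 0.0013 z 0.031 0.102
```

Call:
apply_moves(commands=[{"tx": 0.5,"ty": -0.1,"tz": 0,"rx": 0,"ry": 0,"rz": 0,"claw": 0.2},{"tx": 0.6,"ty": -0.1,"tz": 0,"rx": 0,"ry": 0,"rz": 0,"claw": 0.2},{"tx": 0.6,"ty": -0.1,"tz": 0,"rx": 0,"ry": 0,"rz": 0,"claw": 0.2},{"tx": 0.6,"ty": -0.1,"tz": 0,"rx": 0,"ry": 0,"rz": 0,"claw": 0.2},{"tx": 0.6,"ty": -0.1,"tz": 0,"rx": 0,"ry": 0,"rz": 0,"claw": 0.2},{"tx": 0.5,"ty": -0.1,"tz": 0,"rx": 0,"ry": 0,"rz": 0,"claw": 0.2},{"tx": 0.3,"ty": 0,"tz": 0,"rx": 0,"ry": 0,"rz": 0,"claw": 0.2},{"tx": 0,"ty": 0,"tz": 0,"rx": 0,"ry": 0,"rz": 0,"claw": 0.2}])

```text
time_s: 25.43
tcp_pos: [0.6709, -0.0303, 0.1347]
eef_rot: [2.777, -0.219, 1.301]
contact_force: [0.1, -0.8, -2.6]
width: 0.326
grip_force: 25.0
```

```bash
python3 q.py .6529 -.0284 .1335 -9; python3 loc.py yellow red
```

```text
25.4333 [-0.    0.33  2.18  3.61  0.26 -1.93] [ 0.6709 -0.0303  0.1347] F [ 0.1 -0.8 -2.6] w 0.326 grip 25.0 [-0.15 -0.01 -0.53] [0.01 0.03 0.  ]
scene yellow none
scene red 54 body [0.6605 0.0331] rms 0.0008 z 0.035 0.103
side yellow 25 body [ 0.6541 -0.0262] rms 0.0014 z 0.045 0.116
side red 66 body [0.6603 0.0356] rms 0.0014 z 0.033 0.103
```

Good. Lower, then release.

Call:
apply_moves(commands=[{"tx": 0,"ty": 0,"tz": -0.2,"rx": 0,"ry": 0,"rz": 0,"claw": 0.2},{"tx": 0,"ty": 0,"tz": -0.2,"rx": 0,"ry": 0,"rz": 0,"claw": 0.2},{"tx": 0,"ty": 0,"tz": -0.06,"rx": 0,"ry": 0,"rz": 0,"claw": 0.2},{"tx": 0,"ty": 0,"tz": 0,"rx": 0,"ry": 0,"rz": 0,"claw": 0.2}])

```text
time_s: 25.87
tcp_pos: [0.6682, -0.0296, 0.122]
eef_rot: [2.78, -0.218, 1.297]
contact_force: [-0.7, -0.2, -1.2]
width: 0.32
grip_force: 25.0
```

Call:
apply_moves(commands=[{"tx": 0,"ty": 0,"tz": -0.06,"rx": 0,"ry": 0,"rz": 0,"claw": 0.2},{"tx": 0,"ty": 0,"tz": 0,"rx": 0,"ry": 0,"rz": 0,"claw": 0.2}])

```text
time_s: 26.03
tcp_pos: [0.669, -0.0297, 0.1215]
eef_rot: [2.779, -0.218, 1.299]
contact_force: [-0.6, 0.3, -0.3]
width: 0.324
grip_force: 25.0
```

```bash
python3 q.py .6529 -.0284 .1335 -9; python3 loc.py yellow red
```

```text
26.0333 [-0.    0.35  2.2   3.55  0.3  -1.87] [ 0.669  -0.0297  0.1215] F [-0.6  0.3 -0.3] w 0.324 grip 25.0 [-0.08 -0.04 -0.  ] [ 0.01  0.02 -0.  ]
scene yellow none
scene red 57 body [0.6601 0.0332] rms 0.0007 z 0.035 0.104
side yellow 47 body [ 0.6528 -0.0268] rms 0.0014 z 0.031 0.103
side red 70 body [0.6605 0.0362] rms 0.0014 z 0.033 0.104
```

Call:
apply_moves(commands=[{"tx": 0,"ty": 0,"tz": 0,"rx": 0,"ry": 0,"rz": 0,"claw": 0.5},{"tx": 0,"ty": 0,"tz": 0,"rx": 0,"ry": 0,"rz": 0,"claw": 0.5},{"tx": 0,"ty": 0,"tz": 0,"rx": 0,"ry": 0,"rz": 0,"claw": 0.5},{"tx": -0.3,"ty": 0.05,"tz": 0,"rx": 0,"ry": 0,"rz": 0,"claw": 0.5},{"tx": -0.7,"ty": 0.12,"tz": 0,"rx": 0,"ry": 0,"rz": 0,"claw": 0.5},{"tx": -0.8,"ty": 0.14,"tz": 0,"rx": 0,"ry": 0,"rz": 0,"claw": 0.5},{"tx": -0.8,"ty": 0.14,"tz": 0.2,"rx": 0,"ry": 0,"rz": 0,"claw": 0.5},{"tx": -0.4,"ty": 0,"tz": 0.8,"rx": 0,"ry": 0,"rz": 0,"claw": 0.5}])

```text
time_s: 26.8
tcp_pos: [0.5889, -0.0178, 0.1417]
eef_rot: [2.786, -0.216, 1.284]
contact_force: [0.0, -0.9, 0.0]
width: 0.5
grip_force: 0.0
```

Call:
apply_moves(commands=[{"tx": 0,"ty": 0,"tz": 0.6,"rx": 0,"ry": 0,"rz": 0,"claw": 0.5},{"tx": 0,"ty": 0,"tz": 0,"rx": 0,"ry": 0,"rz": 0,"claw": 0.5},{"tx": 0,"ty": 0,"tz": 0,"rx": 0,"ry": 0,"rz": 0,"claw": 0.5}])

```text
time_s: 27.05
tcp_pos: [0.5941, -0.0184, 0.1624]
eef_rot: [2.778, -0.219, 1.302]
contact_force: [0.2, -0.3, -0.4]
width: 0.5
grip_force: 0.0
```

```bash
cat > fin.py <<'E'
from h import *
from station import cams
for n in("scene","side"):
    c=cams.camera(n);W=cloud(c);x,y,z=[W[...,i] for i in range(3)];pts=[]
    for k,g in(("white",(.6418,-.091)),("yellow",(.6528,-.028)),("red",(.6605,.0347)),("blue",(.6732,.098)),("black",(.6862,.160))):
        o=[]
        for r,zz,w in((.015,(.106,.138),.026),(.027,(.04,.085),.034)):
            q=np.array(g)
            for _ in range(3):
                s=W[(np.hypot(x-q[0],y-q[1])<w)&(z>zz[0])&(z<zz[1])];q,e=fitc(s,r,q)
            o+=[q.round(4).tolist(),len(s)]
        pts.append(o[2]);print(n,k,*o)
    print("spacing",np.linalg.norm(np.diff(pts,axis=0),axis=1).round(4))
    cv2.imwrite(f"pics/f_{n}.png",c["color"][:,:,::-1])
a=cv2.imread("pics/f_scene.png")[130:380,140:380];b=cv2.imread("pics/f_side.png")[120:370,170:410]
cv2.imwrite("pics/fin.png",cv2.resize(np.hstack([a,b]),None,fx=1.66,fy=1.66))
E
python3 fin.py; python3 q.py .6 0 .2 -9
```

```text
scene white [0.6416, -0.0923] 166 [0.6421, -0.0924] 290
scene yellow [0.6526, -0.0293] 169 [0.653, -0.0294] 346
scene red [0.6602, 0.0331] 166 [0.6605, 0.0331] 381
scene blue [0.6728, 0.0969] 188 [0.6732, 0.097] 406
scene black [0.6861, 0.159] 213 [0.6863, 0.1591] 399
spacing [0.0639 0.0629 0.0651 0.0635]
side white [0.6418, -0.0901] 105 [0.6415, -0.0897] 123
side yellow [0.6528, -0.0272] 118 [0.6528, -0.0268] 122
side red [0.6606, 0.0355] 136 [0.6607, 0.036] 173
side blue [0.6734, 0.0993] 140 [0.6732, 0.0997] 192
side black [0.6864, 0.1612] 151 [0.6866, 0.1614] 346
spacing [0.0639 0.0633 0.0649 0.0631]
27.15 [ 0.03  0.18  2.31  3.75  0.25 -2.04] [ 0.5936 -0.0185  0.1605] F [-0.7  0.6  0.3] w 0.495 grip 0.0 [0.83 0.65 1.1 ] [ 0.  0. -0.]
```

View pics/fin.png

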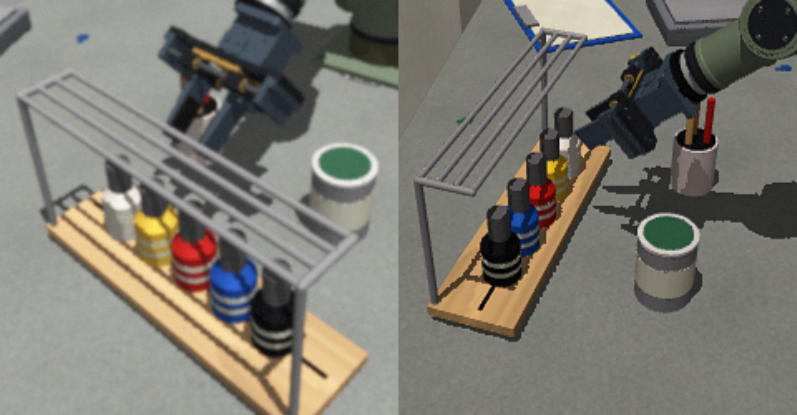

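All five stand upright in order (scene crop from 120,210 to 272,320). Spacing is 63–65 mm, caps sit over bodies, and the gripper is clear.

```bash
python3 -c "
from station import order
print(order.sign_off())"
```

```text
the job is handed in; nothing more can be done
None
```

I put yellow, red and blue back between white and black and handed the job in at about 27 s of the 67 s. By the cameras, all five stand upright in order, 63–65 mm centre to centre and within about 4 mm of the line; white and black have not measurably moved, the tin and pot look undisturbed, and the hand-in gave no verdict.

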